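# Sort the slide boxes and balance the rocker tray

## Robot

A 6-joint arm with a two-finger parallel gripper is mounted at the origin on the work surface. World frame = base frame: x ahead of the robot, y to its left, z up, the work surface at z = 0. Lengths are in m, angles in rad, forces in N, time in s.
With the tool pointing down it reaches from about 0.35 to 0.775 m from the base axis. Payload 5.5 kg.
Tool frame: the origin (TCP) lies midway between the tips of the shut fingers; the grasp point (between the pads) lies grasp_offset behind it (grasp_offset is the distance from the TCP to the grasp point, in m); z points along the fingers, y is the line along which they close (so a half turn about z gives the same grasp; the last joint's range is limited). The gripper opens to 85 mm and grips with 20 to 120 N. Pads are 22 mm wide; open, the fingers measure 114 mm over their backs; the gripper's body (76 mm by 85 mm) begins 54 mm behind the grasp point. The pads swing forward as they close: fully open they stand 13 mm farther back than shut.
Start: joints at [-1.484, 0.313, 0.046, 1.304, 0, 1.431], TCP at [0.129, -0.56, 0.231] pointing down, gripper open.
Joint ranges: [-2.76, 2.76], [-0.86, 1.69], [-1.03, 1.26], [-2.2, 2.34], [-1.47, 1.5], [-3.14, 3.14]. Speed limits (rad/s): [2.57, 2.57, 3.14, 3.14, 3.14, 3.14].

## Interface

Orientations are given as a unit quaternion [w, x, y, z].
In Python, from workcell import * gives the robot as it stands.
- The arm moves only by the tool step_arm, never from a script. Its argument "deltas" is a list of rows, each a list of 7 numbers: the shift along the world's x, y, z in mm, then the turn, a rotation vector about the world's x, y, z in degrees, then the gripper's target within -1 to 1 (fully open at 1, half-way at 0, shut at -1). A call has 1 to 5 rows; each row shifts and turns the commanded pose from where the row before left it; what a row does not reach is not made up. A row lasts 1/10 s, in which the tool goes at most 50 mm and 8.59 degrees, less where a joint would pass 70% of its speed; a pose out of reach is approached as far as the arm can. A call is refused whole if a number of a shift passes 50 or a number of a turn 8.59, either way. A call with a gripper value outside its range is refused whole. The fingers move at their own pace and stop on an object; "newtons" is the grip in N (left out, the last holds). Time passes only in rows, so rows that do not move let the fingers close. It gives the time, the measured TCP pose, the force, the opening and the grip force at its end, in the units of the state.
- get_state(): the state, without advancing time (a new reading comes with each control period).
- read_camera(name): name is "side" or "top" or "wrist"; returns a dict with "image" (400x640x3 uint8, red, green, blue), "z_map" (400x640 float32, m along the optical axis (not along the pixel's ray), 0 where there is no reading), "K" (3x3 intrinsics, pixels), "world_from_camera" (4x4, takes a point from camera to world coordinates). Camera axes: x right, y down, z forward; pixel columns grow to the right and rows downward; lengths in m; the calibration is good to about 2 mm. A picture is of the moment at which its call begins.
- hand_in(): hands the job in; it is judged then, once.
The state is a dict: "clock": time; "joint_pos": joint angles; "qvel": joint speeds; "tau": joint torques, N m; "tcp_pos": TCP position; "orientation": TCP orientation; "wrist_force": force on the tool from outside, world axes, zero at the start; "ft_torque": the same for the moment, N m; "finger_gap": finger opening in m; "grip_force": force on a finger pad.
Only numpy, scipy, OpenCV 4.12 (cv2) and the standard library are available. Lean on these libraries where they do the work, as an engineer would, in place of code of your own. Each camera call takes 0.05 s, during which the arm holds its last target. There are 200 camera calls.

## Task

Load the see-saw rocker for a run: find out by weight which slide boxes are full and which are empty, put each full box into a pocket of the long tray and each empty one upright into the wash-up basin. Then lay the loaded tray squarely across the middle of the rocker's pivot bar at its balance point, so that it stays level on the bar by itself when you let go. Keep the boxes upright throughout and do not push the culture dishes standing among the boxes out of your way.

Things in the scene. Friction and masses are not known exactly. Their poses are not given: they have to be found in the camera images.
- box_a_mid (a point): a lidded slide box, opaque off-white plastic: body 60 (x) x 84 (y) x 36 mm high, on its lid a grip fin 14 (x) x 64 (y) x 26 mm high along the middle, 62 mm high in all. The point is its centre, 31 mm above its underside; the fin's middle is 18 mm higher. All boxes look alike: full of glass slides about 175 to 230 g, empty 43 to 57 g; only the weight tells which
- box_b_mid (a point): a slide box, outwardly just like box_a, full or empty; same point and axes
- box_c_mid (a point): a slide box, outwardly just like box_a, full or empty; same point and axes
- box_d_mid (a point): a slide box, outwardly just like box_a, full or empty; same point and axes
- box_e_mid (a point): a slide box, outwardly just like box_a, full or empty; same point and axes
- box_f_mid (a point): a slide box, outwardly just like box_a, full or empty; same point and axes
- tray_grip (a point): the rocker's lift-off aluminium tray, 96 (x) x 410 (y) mm, rims 15 mm high, about 240 g; a heavy steel bar at its +y end: the empty tray balances about 39 mm to the +y side of its middle. The point is the centre of its handle, a black bar 14 (x) x 100 (y) x 22 mm high along the tray's middle, clear beneath, 69 mm above the tray's underside. z is square to its floor
- pocket_1 (a point): middle of the floor of the tray's pocket at y = -98 mm from the handle's centre, 5 mm above the tray's underside. Each of the four pockets is 90 (x) x 66 (y) mm between low walls 10 mm above its floor, and takes one slide box with the box's 84 mm side across the tray (box y along tray x)
- pocket_2 (a point): the same for the pocket at y = +98 mm, on the other side of the handle
- pocket_3 (a point): the same for the pocket at y = -167 mm, at the tray's end
- pocket_4 (a point): the same for the pocket at y = +167 mm, at the end with the steel bar
- pivot (a point): the see-saw rocker, fixed, its deck 150 (x) x 260 (y) mm and 80 mm above the bench. The point is the middle of the top of its pivot bar, 102 mm above the bench: flat, rubber-topped, 120 mm long (x), 16 mm wide (y), fixed while off. The tray lies across it, tray y along this y; out of balance it tips about 10 degrees until it meets the deck's end
- basin_in (a point): the wash-up basin, a low grey open tub 260 (x) x 170 (y) x 50 mm high outside, walls 5 mm, fixed. The point is the centre of its inner floor, 5 mm above the bench
- dishes_a_mid (a point): a bystander among the boxes: two culture dishes stacked, 90 mm across and 31 mm high; the point is its centre
Things that resemble listed ones, but are neither listed nor needed, are in the scene too. Leave any green or yellow look-alike of the part that bears box_c_mid alone. What is shaped like the part that bears box_d_mid but green is not meant.

How it is judged:
By the outcome, as a careful person would: the job done as asked, in the order asked, and still so for the second after the job is handed in, with the robot touching nothing.
Of box_a, box_b, box_c, box_d, box_e, box_f only 4 to 6 are there at a start; the rules pass over those that are not, and their reading is None.
At some moment in a run one of box_a, box_b, box_c, box_d, box_e, box_f may be knocked a few centimetres aside while the robot is not near it.
Once in a run the grip may slacken for a moment while it holds something.
It also fails if it takes over 210 s, if anything falls off the work surface, if the arm or the gripper's body presses on something with over 40 N, if the wrist force passes 120 N, or if a joint passes its speed limit or range.

## Working session

There is one attempt and no reset: what is moved stays moved. The work goes in short steps, Python scripts to look and compute and a tool call to move; the robot and the scene stay as the last step left them, time stands still between calls to the robot, and variables do not carry over. Pictures are saved under pics/ and viewed, at most 15 in all, crops included, and the job is handed in when it is done.

Besides the shell and the picture viewer there is one more tool, called after ">>>" as name(argument=value, ...), one argument or row to a line, values as JSON. step_arm: Moves the arm, as the interface text tells. Its arguments: {"type":"object","properties":{"deltas":{"type":"array","items":{"type":"array","items":{"type":"number"}}},"newtons":{"type":"number"}},"required":["deltas"]}

```bash
mkdir -p pics; ls; cat > h.py <<'E'
from workcell import *
import numpy as np, cv2
def cam(n,save=None):
    c=read_camera(n)
    if save: cv2.imwrite('pics/'+save,c['image'][:,:,::-1])
    return c
def pts(c):
    z=c['z_map'];v,u=np.mgrid[:z.shape[0],:z.shape[1]]
    K=c['K'];P=np.stack([(u-K[0,2])/K[0,0]*z,(v-K[1,2])/K[1,1]*z,z,np.ones_like(z)],-1)
    W=P@c['world_from_camera'].T
    W=W[...,:3];W[z==0]=np.nan
    return W
E
python3 - <<'E'
from h import *
s=get_state();print({k:np.round(v,3) if not isinstance(v,dict) else v for k,v in s.items()})
import workcell;print([n for n in dir(workcell) if n[0]!='_'])
for n in('top','side'):
    c=cam(n,n+'0.png');print(n,c['K'].round(1).tolist(),c['world_from_camera'].round(3).tolist())
    np.save(n+'0.npy',pts(c))
E
```

```text
pics
{'clock': np.float64(0.0), 'joint_pos': array([-1.484,  0.314,  0.045,  1.304, -0.   ,  1.431]), 'qvel': array([-0.   , -0.001,  0.   ,  0.001, -0.001, -0.001]), 'tau': array([-1.0000e-03, -4.8063e+01,  2.9853e+01,  2.0000e-02, -0.0000e+00,
        0.0000e+00]), 'tcp_pos': array([ 0.129, -0.56 ,  0.23 ]), 'orientation': array([-0.001,  0.994,  0.113,  0.   ]), 'wrist_force': array([ 0.243, -0.407,  0.68 ]), 'ft_torque': array([ 0.024,  0.041, -0.007]), 'grip_force': np.float64(0.0), 'finger_gap': np.float64(0.085)}
['MotionError', 'get_state', 'grasp_offset', 'hand_in', 'read_camera']
top [[442.3, 0.0, 317.9], [0.0, 442.3, 198.5], [0.0, 0.0, 1.0]] [[-0.016, -0.99, 0.143, 0.217], [-1.0, 0.018, 0.013, -0.081], [-0.015, -0.143, -0.99, 1.734], [0.0, 0.0, 0.0, 1.0]]
side [[367.8, 0.0, 320.8], [0.0, 367.8, 205.6], [0.0, 0.0, 1.0]] [[-0.955, -0.161, 0.248, 0.127], [-0.295, 0.565, -0.77, 0.924], [-0.016, -0.809, -0.588, 0.847], [0.0, 0.0, 0.0, 1.0]]
```

View pics/top0.png

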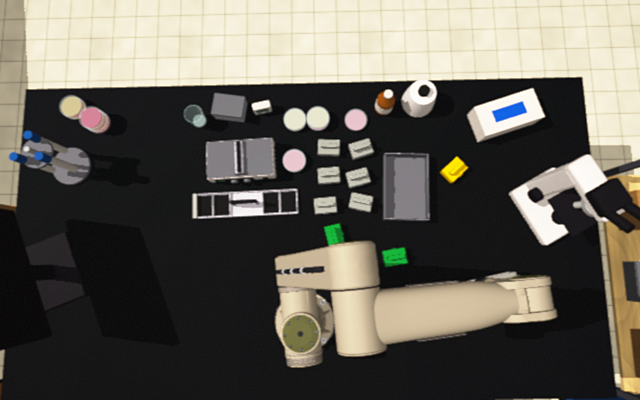

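View pics/side0.png

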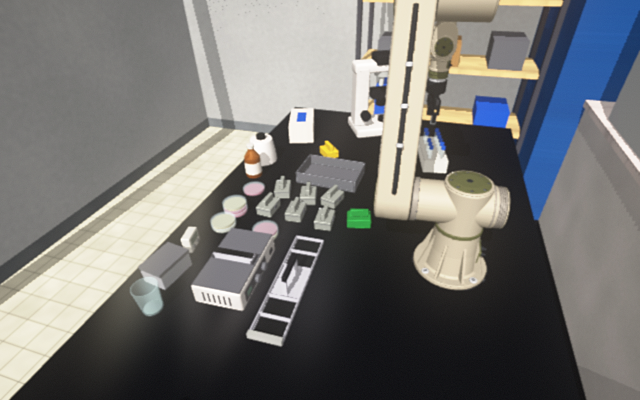

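The top view shows six off-white boxes at (328,147), (360,148), (328,175), (357,177), (325,205) and (360,202). The pink dish is at (293,160), the basin at (407,186), the rocker at (241,160) and the tray at (245,204). The side view agrees. Next I'll measure positions.

```bash
cat >> h.py <<'E'
def rect(P,m):
    k=P[m][:,:2];k=k[~np.isnan(k).any(1)]
    r=cv2.minAreaRect((k*1000).astype(np.float32));return np.round(r[0],0),np.round(r[1],0),round(r[2],1),len(k)
def ray(c,u,v,z):
    K=c['K'];W=c['world_from_camera'];d=W[:3,:3]@np.array([(u-K[0,2])/K[0,0],(v-K[1,2])/K[1,1],1]);o=W[:3,3]
    return o+d*(z-o[2])/d[2]
E
python3 - <<'E'
from h import *
P=np.load('top0.npy');im=cv2.imread('pics/top0.png')
Z=P[...,2]
reg=np.zeros(Z.shape,bool);reg[130:222,180:435]=1
print('bench z',np.nanmedian(Z[225:240,100:180]),[round(float(np.nanmedian(Z[r,c])),3) for r,c in ((180,407),(204,245))])
n,l,st,_=cv2.connectedComponentsWithStats(((Z>0.012)&reg).astype(np.uint8))
for i in range(1,n):
    if st[i,4]<40: continue
    m=l==i; print(st[i],rect(P,m),'zmax',np.nanpercentile(Z[m],98).round(3),
      'fin',rect(P,m&(Z>0.05)) if (m&(Z>0.05)).sum()>5 else '')
x0,y0,w,h=185,120,255,110
cv2.imwrite('pics/top0c.png',cv2.resize(im[y0:y0+h,x0:x0+w],None,fx=3.1,fy=3.1,interpolation=cv2.INTER_CUBIC))
E
```

```text
bench z 7.394652381198519e-05 [0.004, -0.004]
[ 205  138   71   45 2799] (array([614., 248.]), array([164., 280.]), 2.4, 2799) zmax 0.102 fin (array([614., 240.]), array([164., 263.]), 2.4, 2660)
[317 139  23  17 345] (array([ 668., -103.]), array([85., 63.]), 84.8, 345) zmax 0.066 fin (array([ 669., -103.]), array([63., 15.]), 85.1, 68)
[348 138  25  22 348] (array([ 661., -230.]), array([63., 85.]), 14.9, 348) zmax 0.065 fin (array([ 661., -230.]), array([15., 63.]), 15.9, 64)
[282 149  23  23 409] (array([620.,  36.]), array([88., 88.]), 84.1, 409) zmax 0.039 fin 
[383 153  47  68 669] (array([ 505., -405.]), array([182., 261.]), 87.8, 669) zmax 0.056 fin (array([ 504., -399.]), array([170., 259.]), 88.4, 158)
[317 167  23  17 349] (array([ 556., -101.]), array([65., 85.]), 4.7, 349) zmax 0.067 fin (array([ 557., -101.]), array([16., 63.]), 5.5, 69)
[345 167  25  21 348] (array([ 544., -215.]), array([62., 84.]), 13.4, 348) zmax 0.067 fin (array([ 546., -215.]), array([15., 64.]), 13.8, 67)
[226 192  37  20 163] (array([471., 229.]), array([ 76., 136.]), 9.3, 163) zmax 0.088 fin (array([452., 225.]), array([15., 98.]), 2.7, 114)
[348 192  25  20 357] (array([ 447., -223.]), array([85., 63.]), 77.2, 357) zmax 0.065 fin (array([ 448., -224.]), array([62., 15.]), 77.8, 66)
[192 194   8  25 105] (array([444., 424.]), array([97., 24.]), 5.4, 105) zmax 0.029 fin 
[313 197  24  17 352] (array([437., -85.]), array([62., 87.]), 2.5, 352) zmax 0.065 fin (array([438., -86.]), array([14., 62.]), 4.8, 65)
```

View pics/top0c.png

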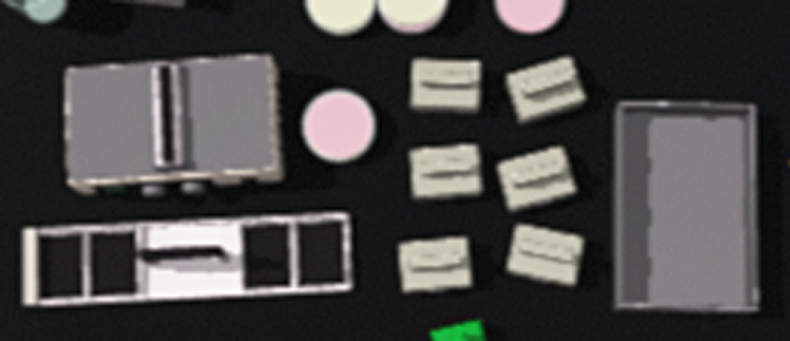

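The crop shows the steel bar at the tray's left end, which is world +y. The four dark pockets are at crop x≈60, 110, 268 and 320. The basin spans crop (615–757, 103–310) and the dish is at (338,125). Tray and rocker are both turned a few degrees.

```bash
python3 - <<'E'
from h import *
print('go',grasp_offset)
P=np.load('top0.npy');Z=P[...,2];reg=np.zeros(Z.shape,bool);reg[130:192,200:280]=1
print('bar',rect(P,reg&(Z>0.095)),'deck',rect(P,reg&(Z>0.07)&(Z<.092)))
reg[:]=0;reg[185:222,185:305]=1
print('tray z>.006',rect(P,reg&(Z>0.006)))
im=cv2.imread('pics/top0.png');c=cam('top')
# tray outline by colour at rim height 15mm
m=((im.min(2)>110)&reg).astype(np.uint8);m=cv2.morphologyEx(m,cv2.MORPH_CLOSE,np.ones((15,15)))
cs=max(cv2.findContours(m,0,2)[0],key=cv2.contourArea)[:,0]
q=np.array([ray(c,u,v,.015)[:2]*1000 for u,v in cs],np.float32);print('tray colour',cv2.minAreaRect(q))
w=cam('wrist');T=get_state();A=w['world_from_camera'];print(A.round(3).tolist(),w['K'].round(1).tolist(),T['tcp_pos'].round(4))
E
```

```text
go 0.0187
bar (array([621., 240.]), array([129.,  30.]), 3.1, 191) deck (array([620., 240.]), array([151., 260.]), 2.2, 2264)
tray z>.006 (array([454., 231.]), array([471., 144.]), 89.0, 1615)
tray colour ((451.51666259765625, 228.91102600097656), (100.86357116699219, 415.260009765625), 1.5850144624710083)
[[0.225, -0.928, -0.297, 0.206], [-0.974, -0.214, -0.067, -0.543], [-0.001, 0.304, -0.953, 0.374], [0.0, 0.0, 0.0, 1.0]] [[310.5, 0.0, 320.3], [0.0, 310.5, 199.7], [0.0, 0.0, 1.0]] [ 0.1293 -0.56    0.2308]
```

>>> step_arm(
  deltas=[
    [35,37,0,0,0,7.2,0],
    [35,37,0,0,0,7.2,0],
    [35,37,0,0,0,7.2,0],
    [35,37,0,0,0,7.2,0],
    [35,37,0,0,0,7.2,0],
  ],
  newtons=60,
)

```text
clock: 0.7
tcp_pos: [0.302, -0.3771, 0.2313]
orientation: [0.0, 0.909, 0.417, 0.0]
wrist_force: [0.3, -0.5, -0.0]
finger_gap: 0.0426
grip_force: 0.0
```

>>> step_arm(
  deltas=[
    [35,37,-10,0,0,7.2,0],
    [35,37,-10,0,0,7.2,0],
    [35,37,-10,0,0,7.2,0],
    [38,41,0,0,0,7.1,0],
    [0,0,0,0,0,0,0],
  ],
)

```text
clock: 1.2
tcp_pos: [0.439, -0.2304, 0.202]
orientation: [-0.0, 0.776, 0.631, 0.001]
wrist_force: [-1.0, -0.2, 0.1]
finger_gap: 0.0424
grip_force: 0.0
```

```bash
python3 - <<'E'
from h import *
s=get_state();print(s['clock'],s['tcp_pos'].round(4),s['orientation'].round(4),s['wrist_force'].round(2),s['finger_gap'])
w=cam('wrist','w1.png');P=pts(w);np.save('w1.npy',P);Z=P[...,2]
n,l,st,_=cv2.connectedComponentsWithStats(((Z>0.048)&(Z<.075)).astype(np.uint8))
for i in range(1,n):
    if st[i,4]>60: print(st[i],rect(P,l==i),np.nanmedian(Z[l==i]))
E
```

```text
1.2 [ 0.439  -0.2304  0.202 ] [-5.000e-04  7.755e-01  6.313e-01  8.000e-04] [-0.95 -0.23  0.08] 0.04242033318066396
[ 271    0   34   64 1111] (array([442., -95.]), array([14., 48.]), 4.4, 1111) 0.06212551221800905
[ 418    0   30   54 1179] (array([ 560., -113.]), array([15., 43.]), 4.0, 1179) 0.061826624604702285
[553   0  32  27 707] (array([ 670., -127.]), array([20., 15.]), 87.7, 707) 0.061145969006626666
[ 126   70   75   46 1526] (array([ 322., -120.]), array([65., 15.]), 13.4, 1526) 0.061862806760825007
[ 536  105   44   69 1722] (array([ 664., -232.]), array([15., 65.]), 16.7, 1722) 0.06163946413790514
[ 411  114   41   69 1302] (array([ 548., -216.]), array([15., 64.]), 14.0, 1302) 0.062011641233624404
[ 322  143   18   69 1009] (array([ 451., -225.]), array([64., 14.]), 76.7, 1009) 0.06215372860083068
[ 381  230  148  111 1255] (array([ 596., -352.]), array([104., 205.]), 45.4, 1255) 0.05000713027773257
[282 254  81 103 767] (array([ 422., -374.]), array([124.,  87.]), 87.7, 767) 0.05001162870577858
[142 293  22  23 300] (array([ 234., -324.]), array([15., 17.]), 7.8, 300) 0.06057570561961076
[424 366  17   7  68] (array([ 525., -484.]), array([19.,  7.]), 2.3, 68) 0.049995608493853566
```

View pics/w1.png

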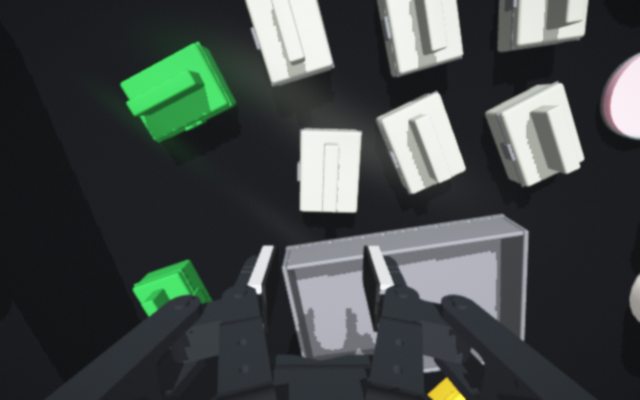

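The wrist view shows the target box at pixel (330,170), clear of its neighbours. I'll descend onto its fin, close and lift for weighing.

>>> step_arm(
  deltas=[
    [3,-2,-45,0,0,-1,0],
    [0,0,-45,0,0,0,0],
    [0,0,-45,0,0,0,0],
    [0,0,-20,0,0,0,0],
    [0,0,-6,0,0,0,0],
  ],
)

```text
clock: 1.75
tcp_pos: [0.4364, -0.2369, 0.0388]
orientation: [-0.003, 0.785, 0.619, -0.001]
wrist_force: [-0.0, 0.4, -0.6]
finger_gap: 0.043
grip_force: 0.0
```

>>> step_arm(
  deltas=[
    [0,0,0,0,0,0,0],
    [0,0,0,0,0,0,-1],
    [0,0,0,0,0,0,-1],
    [0,0,0,0,0,0,-1],
    [0,0,0,0,0,0,-1],
  ],
)

```text
clock: 2.25
tcp_pos: [0.4409, -0.2387, 0.0435]
orientation: [0.002, 0.784, 0.62, 0.0]
wrist_force: [0.5, -0.7, 6.7]
finger_gap: 0.0128
grip_force: 59.8
```

>>> step_arm(
  deltas=[
    [0,0,15,0,0,0,-1],
    [0,0,30,0,0,0,-1],
    [0,0,30,0,0,0,-1],
    [0,0,0,0,0,0,-1],
    [0,0,0,0,0,0,-1],
  ],
)

```text
clock: 2.75
tcp_pos: [0.4395, -0.2372, 0.1169]
orientation: [0.001, 0.784, 0.621, 0.0]
wrist_force: [-0.5, -0.0, -2.2]
finger_gap: 0.0123
grip_force: 58.8
```

>>> step_arm(
  deltas=[
    [0,0,0,0,0,0,-1],
    [0,0,0,0,0,0,-1],
    [0,0,0,0,0,0,-1],
  ],
)

```text
clock: 3.05
tcp_pos: [0.4385, -0.2365, 0.1152]
orientation: [-0.001, 0.784, 0.62, -0.0]
wrist_force: [0.0, 0.3, -1.9]
finger_gap: 0.0125
grip_force: 58.8
```

```bash
cat >> h.py <<'E'
def weigh(n=8):
    f=[]
    for i in range(n):
        s=get_state();f.append(np.r_[s['wrist_force'],s['ft_torque']]);read_camera('wrist')
    f=np.array(f);print(round(float(s['clock']),2),s['tcp_pos'].round(4),'gap',round(float(s['finger_gap']),4),'F',f.mean(0).round(3),'sd',f.std(0).round(3))
E
python3 -c "
from h import *
weigh(5)"
```

```text
3.25 [ 0.439 -0.237  0.116] gap 0.0126 F [ 0.034  0.113 -2.167 -0.036  0.005  0.   ] sd [0.554 0.282 0.267 0.02  0.018 0.024]
```

The first box reads about 220 g, so it is full. The grasp sits about 15 mm off the fin's middle because some rows were truncated, so from here I'll go by measured poses. Next, carry it to the tray, turning as I go.

>>> step_arm(
  deltas=[
    [0,20,40,0,0,7.5,-1],
    [2,23,30,0,0,8.2,-1],
    [2,23,0,0,0,8.2,-1],
    [2,23,0,0,0,8.2,-1],
    [2,23,0,0,0,8.2,-1],
  ],
)

```text
clock: 3.8
tcp_pos: [0.4474, -0.1244, 0.1868]
orientation: [0.001, 0.52, 0.854, 0.0]
wrist_force: [-0.3, 0.1, -2.3]
finger_gap: 0.0126
grip_force: 59.2
```

>>> step_arm(
  deltas=[
    [2,23,0,0,0,8.2,-1],
    [2,23,0,0,0,8.2,-1],
    [2,23,0,0,0,8.2,-1],
    [2,23,0,0,0,8.2,-1],
    [2,23,0,0,0,8.2,-1],
  ],
)

```text
clock: 4.3
tcp_pos: [0.4573, -0.0091, 0.1865]
orientation: [0.0, 0.188, 0.982, 0.0]
wrist_force: [0.3, 0.1, -2.0]
finger_gap: 0.0126
grip_force: 59.2
```

>>> step_arm(
  deltas=[
    [2,20,0,0,0,8.2,-1],
    [0,20,0,0,0,8.2,-1],
    [0,20,0,0,0,8.2,-1],
    [0,0,0,0,0,0,-1],
    [0,0,0,0,0,0,-1],
  ],
)

```text
clock: 4.8
tcp_pos: [0.4592, 0.05, 0.1864]
orientation: [0.0, -0.022, 1.0, -0.0]
wrist_force: [-0.5, -0.3, -2.8]
finger_gap: 0.0128
grip_force: 59.1
```

```bash
cat >> h.py <<'E'
def st():
    s=get_state();q=s['orientation'];a=np.degrees(2*np.arctan2(q[2],q[1]))
    print(round(float(s['clock']),2),'tcp',(s['tcp_pos']*1000).round(1),'a',round(a,1),'F',s['wrist_force'].round(2),'gap',round(float(s['finger_gap']),4),'q',s['joint_pos'].round(2));return s
E
python3 - <<'E'
from h import *
st();w=cam('wrist','w2.png');P=pts(w);np.save('w2.npy',P);Z=P[...,2]
E
```

```text
4.8 tcp [459.2  50.  186.4] a 182.5 F [-0.47 -0.27 -2.76] gap 0.0128 q [-0.07  0.12 -0.32  1.14 -0.   -0.11]
```

View pics/w2.png

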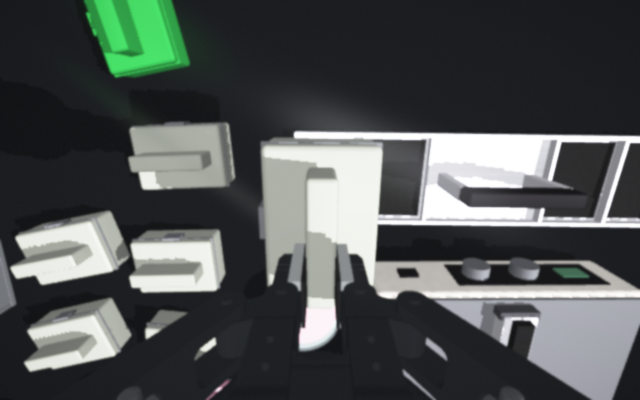

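The held box hangs at (320,215) and hides pocket 3 beneath it. The tray lies to the right, with its handle at (515,190) and its divider near x=425. I'll take box and tray geometry from the depth map.

```bash
python3 - <<'E'
from h import *
P=np.load('w2.npy');Z=P[...,2];im=cv2.imread('pics/w2.png')
m=np.zeros(Z.shape,bool);m[130:330,255:390]=1
zz=Z[145:230,270:300];print('lid z',np.nanmedian(zz),'fin z',np.nanmedian(Z[180:240,315:330]))
lid=np.nanmedian(zz)
print('lid',rect(P,m&(abs(Z-lid)<.004)),'fin',rect(P,m&(abs(Z-np.nanmedian(Z[180:240,315:330]))<.004)))
h=np.zeros(Z.shape,bool);h[160:220,430:600]=1
print('handle',rect(P,h&(Z>.066)),np.nanmedian(Z[h&(Z>.066)]))
r=np.zeros(Z.shape,bool);r[125:232,290:640]=1
b=r&(im.min(2)>120)&(Z<.03)
print('z hist',np.histogram(Z[b],bins=np.arange(-.01,.03,.004)))
# rim edges: far rim (small v => small x) and near rim per column
for sgn,nm in((1,'x-'),(-1,'x+')):
    xs=[];ys=[]
    for u in range(400,636,6):
        v=np.where(b[:,u])[0]
        if len(v)<3: continue
        v=v[0] if sgn>0 else v[-1]
        p=P[v,u];xs.append(p[0]);ys.append(p[1])
    k=np.polyfit(ys,xs,1);res=np.array(xs)-np.polyval(k,ys);ok=abs(res-np.median(res))<.003
    k=np.polyfit(np.array(ys)[ok],np.array(xs)[ok],1);print(nm,k,'at y=.06',np.polyval(k,.06),'yaw',-np.degrees(np.arctan(k[0])),ok.sum())
for i in range(170,180,3):
  print([(u,P[i,u].round(3).tolist()) for u in range(418,436,3)])
E
```

```text
lid z 0.17935283153094528 fin z 0.20533658547427724
lid (array([442.,  48.]), array([79., 63.]), 2.0, 10282) fin (array([445.,  52.]), array([38., 63.]), 73.4, 4506)
handle (array([455., 225.]), array([ 15., 101.]), 1.7, 2390) 0.07990082682378984
z hist (array([   0,    0,  444, 6786, 2629, 1158, 2705,   56,   60]), array([-0.01 , -0.006, -0.002,  0.002,  0.006,  0.01 ,  0.014,  0.018,
        0.022,  0.026]))
x- [-0.03019541  0.41400565] at y=.06 0.412193928378623 yaw 1.7295442123420055 40
x+ [-0.02987435  0.51705615] at y=.06 0.5152636858084831 yaw 1.7111653260274367 40
[(418, [0.448, 0.153, 0.005]), (421, [0.448, 0.156, 0.006]), (424, [0.448, 0.159, 0.006]), (427, [0.447, 0.16, 0.012]), (430, [0.446, 0.163, 0.014]), (433, [0.448, 0.169, 0.006])]
[(418, [0.452, 0.154, 0.004]), (421, [0.451, 0.157, 0.005]), (424, [0.451, 0.16, 0.006]), (427, [0.449, 0.16, 0.013]), (430, [0.449, 0.163, 0.014]), (433, [0.451, 0.17, 0.005])]
[(418, [0.455, 0.154, 0.007]), (421, [0.454, 0.157, 0.008]), (424, [0.455, 0.16, 0.006]), (427, [0.453, 0.161, 0.014]), (430, [0.452, 0.163, 0.017]), (433, [0.454, 0.17, 0.006])]
[(418, [0.458, 0.154, 0.006]), (421, [0.458, 0.158, 0.006]), (424, [0.458, 0.161, 0.005]), (427, [0.455, 0.161, 0.016]), (430, [0.458, 0.168, 0.005]), (433, [0.458, 0.171, 0.005])]
```

```bash
python3 - <<'E'
from h import *
P=np.load('w2.npy');Z=P[...,2];im=cv2.imread('pics/w2.png')
r=np.zeros(Z.shape,bool);r[125:236,395:640]=1
X=P[...,0]+.03*(P[...,1]-.225);Y=P[...,1]-.03*(P[...,0]-.455)
b=r&(Z>.0125)&(Z<.02)
for y in(.16,.19,.22,.26,.30):
    k=b&(abs(Y-y)<.012); x=X[k]; print(y,[ (round(float(np.min(x[g])),4),round(float(np.max(x[g])),4),int(g.sum())) for g in (x<.43,x>.48) if g.sum()])
h=np.zeros(Z.shape,bool);h[160:220,430:600]=1;k=h&(Z>.078);print('handle top',np.percentile(X[k],[1,50,99]),np.percentile(Y[k],[1,99]))
m=np.zeros(Z.shape,bool);m[130:330,255:390]=1
k=m&(abs(Z-.2055)<.002);print('fin top',np.percentile(P[k],[1,50,99],axis=0).round(4).tolist())
k=m&(abs(Z-.1795)<.002);print('lid',np.percentile(P[k],[1,50,99],axis=0).round(4).tolist())
print([(v,P[v,450].round(4).tolist()) for v in list(range(130,142))+list(range(216,232))])
E
```

```text
0.16 [(0.4072, 0.4298, 155), (0.4805, 0.5033, 137)]
0.19 [(0.4071, 0.4101, 90), (0.4998, 0.5027, 68)]
0.22 [(0.4073, 0.4098, 74), (0.4998, 0.5033, 87)]
0.26 [(0.407, 0.4102, 90), (0.4998, 0.5029, 74)]
0.3 [(0.4071, 0.4299, 110), (0.4843, 0.5037, 102)]
handle top [0.44823255 0.45456493 0.46165132] [0.17562891 0.27290252]
fin top [[0.4134, 0.0337, 0.2037], [0.4424, 0.0494, 0.2052], [0.4751, 0.0655, 0.207]]
lid [[0.4035, 0.0201, 0.1777], [0.4279, 0.0467, 0.1793], [0.4738, 0.0783, 0.1807]]
[(130, [0.4058, 0.182, 0.0006]), (131, [0.4069, 0.1826, -0.0004]), (132, [0.4078, 0.1824, 0.0005]), (133, [0.4087, 0.1818, 0.0025]), (134, [0.4087, 0.177, 0.0144]), (135, [0.4097, 0.1771, 0.0145]), (136, [0.4106, 0.177, 0.0153]), (137, [0.4115, 0.177, 0.0157]), (138, [nan, nan, nan]), (139, [0.4144, 0.1814, 0.006]), (140, [0.4156, 0.1822, 0.0045]), (141, [0.4167, 0.1825, 0.0042]), (216, [0.4989, 0.1963, 0.005]), (217, [0.4998, 0.1963, 0.0056]), (218, [0.5009, 0.1963, 0.006]), (219, [0.5011, 0.1953, 0.0085]), (220, [0.5013, 0.1942, 0.0113]), (221, [0.5016, 0.1934, 0.0135]), (222, [0.5018, 0.1924, 0.0161]), (223, [0.503, 0.1927, 0.016]), (224, [0.5098, 0.1996, 0.0015]), (225, [0.5111, 0.1999, 0.0013]), (226, [0.5126, 0.2005, 0.0005]), (227, [0.5139, 0.2008, 0.0004]), (228, [0.5146, 0.2004, 0.0016]), (229, [0.5169, 0.2018, -0.0009]), (230, [0.5171, 0.2009, 0.0015]), (231, [0.5192, 0.202, -0.0005])]
```

>>> step_arm(
  deltas=[
    [15,8,0,0,0,0,-1],
    [0,0,-30,0,0,0,-1],
    [0,0,-40,0,0,0,-1],
    [0,0,-30,0,0,0,-1],
    [0,0,0,0,0,0,-1],
  ],
)

```text
clock: 5.35
tcp_pos: [0.4707, 0.0571, 0.0827]
orientation: [-0.004, -0.021, 1.0, 0.0]
wrist_force: [-0.6, -0.1, -2.5]
finger_gap: 0.0125
grip_force: 59.0
```

```bash
python3 - <<'E'
from h import *
st();w=cam('wrist','w3.png')
E
```

```text
5.35 tcp [470.7  57.1  82.7] a 182.4 F [-0.6  -0.08 -2.48] gap 0.0125 q [-0.05  0.23 -0.45  0.9  -0.   -0.09]
```

View pics/w3.png

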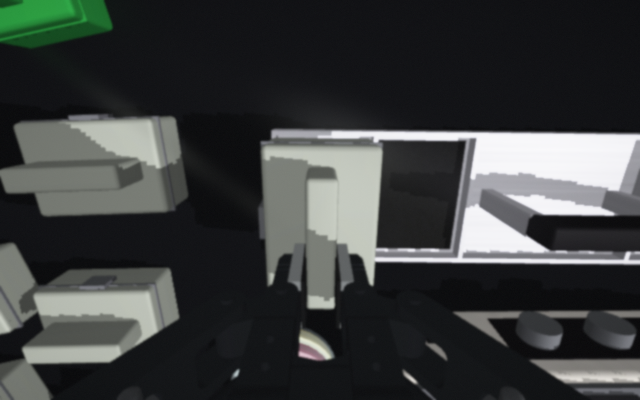

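The box is over the end pocket, with its far edge just inside the rim at about (320,140). I'll correct by +3 mm in x and lower it.

>>> step_arm(
  deltas=[
    [3,1,-10,0,0,0,-1],
    [0,0,-10,0,0,0,-1],
    [0,0,-6,0,0,0,-1],
    [0,0,0,0,0,0,-1],
    [0,0,0,0,0,0,-1],
  ],
)

```text
clock: 5.9
tcp_pos: [0.4773, 0.0589, 0.0606]
orientation: [0.0, -0.023, 1.0, 0.0]
wrist_force: [-0.3, 0.6, -2.0]
finger_gap: 0.0125
grip_force: 59.2
```

```bash
python3 - <<'E'
from h import *
st()
E
```

```text
5.9 tcp [477.3  58.9  60.6] a 182.6 F [-0.28  0.57 -2.05] gap 0.0125 q [-0.04  0.26 -0.47  0.84  0.   -0.09]
```

>>> step_arm(
  deltas=[
    [-3,-1,0,0,0,0,-1],
    [0,0,-4,0,0,0,-1],
    [0,0,-4,0,0,0,-1],
    [0,0,-4,0,0,0,-1],
    [0,0,0,0,0,0,-1],
  ],
)

```text
clock: 6.4
tcp_pos: [0.4742, 0.0578, 0.0485]
orientation: [0.0, -0.023, 1.0, -0.0]
wrist_force: [-1.8, -0.8, 1.4]
finger_gap: 0.0127
grip_force: 59.7
```

>>> step_arm(
  deltas=[
    [0,0,0,0,0,0,-1],
    [0,0,0,0,0,0,-1],
  ],
)

```text
clock: 6.6
tcp_pos: [0.4742, 0.0578, 0.0485]
orientation: [-0.0, -0.023, 1.0, -0.0]
wrist_force: [-1.6, -0.3, 3.4]
finger_gap: 0.0124
grip_force: 59.8
```

```bash
python3 - <<'E'
from h import *
st();w=cam('wrist');P=pts(w);Z=P[...,2]
m=np.zeros(Z.shape,bool);m[100:330,240:400]=1
print('lid',np.nanmedian(Z[150:220,275:295]));l=np.nanmedian(Z[150:220,275:295])
k=m&(abs(Z-l)<.002);print(np.percentile(P[k],[1,50,99],axis=0).round(4).tolist())
E
```

```text
6.6 tcp [474.2  57.8  48.5] a 182.6 F [-1.62 -0.34  3.44] gap 0.0124 q [-0.05  0.27 -0.5   0.8  -0.   -0.09]
lid 0.0414257981999997
[[0.4184, 0.0277, 0.0397], [0.443, 0.0548, 0.0413], [0.4885, 0.0862, 0.0428]]
```

Seated: the lid is at 41 mm. I'll release, rise, and measure the force baseline and the remaining fins.

>>> step_arm(
  deltas=[
    [0,0,0,0,0,0,0],
    [0,0,0,0,0,0,0],
    [0,0,20,0,0,0,0],
    [0,0,40,0,0,0,0],
    [0,-20,40,0,0,-8,0],
  ],
)

```text
clock: 7.15
tcp_pos: [0.4734, 0.0391, 0.1488]
orientation: [-0.001, 0.047, 0.999, 0.0]
wrist_force: [0.9, -0.2, 0.7]
finger_gap: 0.0427
grip_force: 0.0
```

>>> step_arm(
  deltas=[
    [-4,-20,30,0,0,-8,0],
    [-4,-20,0,0,0,-8,0],
    [-4,-20,0,0,0,-8,0],
    [-4,-20,0,0,0,-8,0],
    [-4,-20,0,0,0,-8,0],
  ],
)

```text
clock: 7.65
tcp_pos: [0.4542, -0.0629, 0.1785]
orientation: [0.0, 0.389, 0.921, 0.0]
wrist_force: [0.6, -0.9, -0.4]
finger_gap: 0.0428
grip_force: 0.0
```

>>> step_arm(
  deltas=[
    [-4,-20,0,0,0,-8,0],
    [-4,-4,0,0,0,-8,0],
    [-4,0,0,0,0,-8,0],
    [-4,0,0,0,0,-8,0],
    [0,0,0,0,0,-8,0],
  ],
)

```text
clock: 8.15
tcp_pos: [0.4378, -0.0862, 0.1783]
orientation: [-0.0, 0.68, 0.733, 0.0]
wrist_force: [-0.9, -0.6, 1.3]
finger_gap: 0.0429
grip_force: 0.0
```

>>> step_arm(
  deltas=[
    [0,0,0,0,0,0,0],
    [0,0,0,0,0,0,0],
  ],
)

```text
clock: 8.35
tcp_pos: [0.4384, -0.0861, 0.1784]
orientation: [0.0, 0.677, 0.736, 0.0]
wrist_force: [0.3, -0.2, -0.1]
finger_gap: 0.0426
grip_force: 0.0
```

```bash
cat >> h.py <<'E'
def fins():
    w=read_camera('wrist');P=pts(w);Z=P[...,2];V=w['image']
    n,l,s_,_=cv2.connectedComponentsWithStats(((Z>0.055)&(Z<.072)&(V.max(2).astype(int)-V.min(2)<60)).astype(np.uint8))
    for i in range(1,n):
        if s_[i,4]>150:
            k=l==i;r=rect(P,k);print(r,s_[i].tolist())
E
python3 - <<'E'
from h import *
weigh(6);st();fins()
E
```

```text
8.6 [ 0.4383 -0.0861  0.1784] gap 0.0425 F [ 0.093 -0.09   0.062  0.012 -0.002 -0.005] sd [0.448 0.724 0.272 0.045 0.019 0.027]
8.65 tcp [438.3 -86.1 178.4] a 94.6 F [ 0.49 -0.62 -0.64] gap 0.0426 q [-0.37  0.09 -0.36  1.11  0.    1.12]
(array([460.,  56.]), array([63., 13.]), 4.6, 2030) [321, 0, 89, 25, 2030]
(array([441., -86.]), array([14., 63.]), 4.4, 1146) [314, 157, 17, 71, 1146]
(array([ 559., -102.]), array([15., 64.]), 3.9, 1217) [437, 186, 28, 68, 1217]
(array([ 671., -104.]), array([64., 16.]), 84.8, 1383) [550, 198, 45, 67, 1383]
(array([ 660., -218.]), array([15., 37.]), 18.0, 423) [515, 315, 18, 33, 423]
```

>>> step_arm(
  deltas=[
    [2.5,0,-30,0,0,0,0],
    [0,0,-40,0,0,0,0],
    [0,0,-40,0,0,0,0],
    [0,0,-20,0,0,0,0],
    [0,0,-6,0,0,0,0],
  ],
)

```text
clock: 9.2
tcp_pos: [0.4387, -0.0853, 0.0401]
orientation: [-0.002, 0.678, 0.735, -0.001]
wrist_force: [0.6, 0.3, 0.3]
finger_gap: 0.0429
grip_force: 0.0
```

>>> step_arm(
  deltas=[
    [0,0,0,0,0,0,0],
    [0,0,0,0,0,0,0],
    [0,0,0,0,0,0,-1],
    [0,0,0,0,0,0,-1],
    [0,0,0,0,0,0,-1],
  ],
)

```text
clock: 9.7
tcp_pos: [0.442, -0.0865, 0.0437]
orientation: [0.001, 0.678, 0.735, 0.001]
wrist_force: [-0.1, 0.7, 6.3]
finger_gap: 0.0127
grip_force: 60.4
```

>>> step_arm(
  deltas=[
    [0,0,0,0,0,0,-1],
    [0,0,15,0,0,0,-1],
    [0,0,30,0,0,0,-1],
    [0,0,35,0,0,0,-1],
    [0,0,20,0,0,0,-1],
  ],
)

```text
clock: 10.2
tcp_pos: [0.4416, -0.0864, 0.1451]
orientation: [0.001, 0.678, 0.735, 0.001]
wrist_force: [0.3, 0.2, -1.5]
finger_gap: 0.0125
grip_force: 59.5
```

>>> step_arm(
  deltas=[
    [0,0,0,0,0,0,-1],
    [0,0,0,0,0,0,-1],
    [0,0,0,0,0,0,-1],
  ],
)

```text
clock: 10.5
tcp_pos: [0.4399, -0.0858, 0.1414]
orientation: [-0.001, 0.678, 0.735, -0.0]
wrist_force: [-0.3, 0.5, -0.3]
finger_gap: 0.0131
grip_force: 38.2
```

```bash
python3 - <<'E'
from h import *
weigh(10);st()
E
```

```text
10.95 [ 0.4406 -0.0861  0.1422] gap 0.0127 F [ 0.137  0.418 -0.586  0.009  0.013 -0.   ] sd [0.468 0.439 0.663 0.039 0.021 0.037]
11.0 tcp [440.7 -86.1 142.3] a 94.6 F [ 0.16  0.32 -0.64] gap 0.0121 q [-0.37  0.12 -0.42  1.03  0.    1.12]
```

The second box weighs about 60 g, so it is empty and goes to the basin. The grip reading dipped to 38 N for a moment, so I'll check the hold on the way.

>>> step_arm(
  deltas=[
    [0,-30,10,0,0,-2,-1],
    [0,-40,10,0,0,-2,-1],
    [0,-40,0,0,0,-2,-1],
    [0,-40,0,0,0,-0.8,-1],
    [0,-40,0,0,0,0,-1],
  ],
)

```text
clock: 11.5
tcp_pos: [0.4407, -0.2778, 0.1626]
orientation: [0.0, 0.721, 0.693, 0.0]
wrist_force: [0.4, 0.2, -0.9]
finger_gap: 0.0126
grip_force: 64.5
```

>>> step_arm(
  deltas=[
    [0,-40,0,0,0,0,-1],
    [0,-40,0,0,0,0,-1],
    [0,-40,0,0,0,0,-1],
    [0,0,0,0,0,0,-1],
    [0,0,0,0,0,0,-1],
  ],
)

```text
clock: 12.0
tcp_pos: [0.4402, -0.3967, 0.1618]
orientation: [-0.001, 0.721, 0.693, 0.0]
wrist_force: [-0.3, 0.1, -0.7]
finger_gap: 0.0126
grip_force: 64.5
```

```bash
python3 - <<'E'
from h import *
s=st();w=cam('wrist','w4.png');P=pts(w);np.save('w4.npy',P);Z=P[...,2]
m=(abs(Z-.05)<.004);print('rim',rect(P,m))
z0=s['tcp_pos'][2]
print('box lid/fin z hist',np.histogram(Z[100:300,260:380],bins=np.arange(.1,.2,.01)))
E
```

```text
12.0 tcp [ 440.2 -396.7  161.8] a 87.7 F [-0.31  0.07 -0.71] gap 0.0126 q [-0.87  0.38 -0.04  1.16  0.    0.74]
rim (array([ 391., -446.]), array([600., 299.]), 7.7, 6948)
box lid/fin z hist (array([   0,    0,  231,  393,  575, 7734,  298, 1734, 2350]), array([0.1 , 0.11, 0.12, 0.13, 0.14, 0.15, 0.16, 0.17, 0.18, 0.19]))
```

View pics/w4.png

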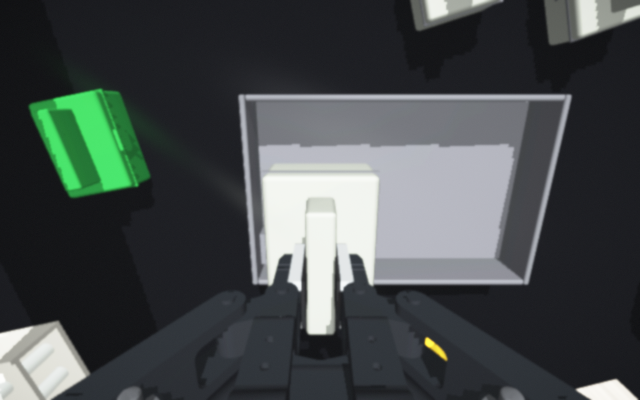

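The box is still upright in the grip. The basin rim's corners are at (241,96), (570,97), (254,283) and (527,283), which I'll project onto the z = 50 mm plane.

```bash
python3 - <<'E'
from h import *
w=cam('wrist');print([ (ray(w,u,v,.05)*1000).round(0)[:2].tolist() for u,v in((241,96),(570,97),(254,283),(527,283))])
E
```

```text
[[383.0, -312.0], [639.0, -323.0], [376.0, -479.0], [633.0, -489.0]]
```

>>> step_arm(
  deltas=[
    [-16,0,-10,0,0,0,-1],
    [0,0,-30,0,0,0,-1],
    [0,0,-30,0,0,0,-1],
    [0,0,-25,0,0,0,-1],
    [0,0,-12,0,0,0,-1],
  ],
)

```text
clock: 12.6
tcp_pos: [0.4239, -0.3932, 0.0535]
orientation: [-0.002, 0.72, 0.694, 0.0]
wrist_force: [-0.0, 0.0, -0.1]
finger_gap: 0.0125
grip_force: 64.6
```

>>> step_arm(
  deltas=[
    [0,0,-5,0,0,0,-1],
    [0,0,0,0,0,0,-1],
    [0,0,0,0,0,0,-1],
    [0,0,0,0,0,0,-0.4],
    [0,0,0,0,0,0,-0.4],
  ],
)

```text
clock: 13.1
tcp_pos: [0.4253, -0.3968, 0.0515]
orientation: [0.001, 0.721, 0.693, -0.0]
wrist_force: [0.2, -0.0, 0.0]
finger_gap: 0.0257
grip_force: 0.0
```

>>> step_arm(
  deltas=[
    [0,0,10,0,0,0,-0.4],
    [0,0,30,0,0,0,-0.4],
    [0,0,40,0,0,0,0],
    [20,30,40,0,0,3,0],
    [20,40,10,0,0,3,0],
  ],
)

```text
clock: 13.6
tcp_pos: [0.4653, -0.3313, 0.1834]
orientation: [0.005, 0.684, 0.729, -0.0]
wrist_force: [1.5, 0.1, -0.4]
finger_gap: 0.0426
grip_force: 0.0
```

>>> step_arm(
  deltas=[
    [20,35,0,0,0,5,0],
    [20,35,0,0,0,5,0],
    [20,35,0,0,0,0,0],
    [20,0,0,0,0,0,0],
    [0,0,0,0,0,0,0],
  ],
)

```text
clock: 14.1
tcp_pos: [0.5456, -0.2223, 0.1787]
orientation: [0.001, 0.616, 0.788, 0.0]
wrist_force: [-0.6, -0.2, 0.2]
finger_gap: 0.0428
grip_force: 0.0
```

>>> step_arm(
  deltas=[
    [0,0,0,0,0,0,0],
  ],
)

```text
clock: 14.2
tcp_pos: [0.5433, -0.2233, 0.1781]
orientation: [0.0, 0.617, 0.787, -0.0]
wrist_force: [0.6, 0.3, -0.3]
finger_gap: 0.0425
grip_force: 0.0
```

```bash
python3 - <<'E'
from h import *
s=st();fins()
E
```

```text
14.2 tcp [ 543.3 -223.3  178.1] a 103.8 F [ 0.62  0.3  -0.27] gap 0.0425 q [-0.53  0.36 -0.02  1.19 -0.    0.8 ]
(array([ 324., -126.]), array([61.,  1.]), 13.6, 162) [18, 1, 88, 4, 162]
(array([ 559., -102.]), array([14., 64.]), 3.9, 1746) [359, 3, 37, 93, 1746]
(array([ 672., -105.]), array([64., 15.]), 86.3, 1825) [484, 47, 57, 86, 1825]
(array([ 548., -216.]), array([14., 63.]), 13.7, 1138) [319, 150, 17, 72, 1138]
(array([ 664., -232.]), array([14., 64.]), 16.5, 1159) [435, 197, 22, 68, 1159]
(array([ 824., -310.]), array([62., 20.]), 40.8, 972) [534, 322, 71, 37, 972]
```

>>> step_arm(
  deltas=[
    [4.5,7,-30,0,0,0,0],
    [0,0,-40,0,0,0,0],
    [0,0,-40,0,0,0,0],
    [0,0,-20,0,0,0,0],
    [0,0,-5,0,0,0,0],
  ],
)

```text
clock: 14.75
tcp_pos: [0.5446, -0.216, 0.0398]
orientation: [-0.003, 0.618, 0.786, -0.0]
wrist_force: [0.3, -0.3, 0.2]
finger_gap: 0.043
grip_force: 0.0
```

>>> step_arm(
  deltas=[
    [0,0,0,0,0,0,0],
    [0,0,0,0,0,0,0],
    [0,0,0,0,0,0,-1],
    [0,0,0,0,0,0,-1],
    [0,0,0,0,0,0,-1],
  ],
)

```text
clock: 15.25
tcp_pos: [0.5486, -0.2168, 0.044]
orientation: [0.001, 0.617, 0.787, 0.0]
wrist_force: [-1.4, -1.2, 5.8]
finger_gap: 0.0125
grip_force: 59.7
```

>>> step_arm(
  deltas=[
    [0,0,0,0,0,0,-1],
    [0,0,15,0,0,0,-1],
    [0,0,30,0,0,0,-1],
    [0,0,35,0,0,0,-1],
    [0,0,20,0,0,0,-1],
  ],
)

```text
clock: 15.75
tcp_pos: [0.5488, -0.2166, 0.1454]
orientation: [0.002, 0.617, 0.787, 0.0]
wrist_force: [0.6, -0.3, -1.2]
finger_gap: 0.0124
grip_force: 59.0
```

>>> step_arm(
  deltas=[
    [0,0,0,0,0,0,-1],
    [0,0,0,0,0,0,-1],
    [0,0,0,0,0,0,-1],
  ],
)

```text
clock: 16.05
tcp_pos: [0.5469, -0.2157, 0.1411]
orientation: [-0.001, 0.617, 0.787, -0.0]
wrist_force: [-0.3, -0.1, 0.1]
finger_gap: 0.0127
grip_force: 59.0
```

```bash
python3 - <<'E'
from h import *
weigh(8);st()
E
```

```text
16.4 [ 0.5476 -0.2161  0.142 ] gap 0.0124 F [-0.033  0.147 -0.465 -0.009  0.001  0.003] sd [0.657 0.536 0.521 0.025 0.025 0.019]
16.45 tcp [ 547.7 -216.2  142.2] a 103.8 F [-0.15 -0.08 -0.03] gap 0.0126 q [-0.51  0.38 -0.08  1.11  0.    0.82]
```

Empty again, at about 47 g. It goes to the second basin slot, and then I'll move on to the next box.

>>> step_arm(
  deltas=[
    [-10,-34,10,0,0,-4,-1],
    [-12,-40,0,0,0,-4,-1],
    [-12,-40,0,0,0,-4,-1],
    [-12,-40,0,0,0,-4.2,-1],
    [-12,-30,0,0,0,0,-1],
  ],
)

```text
clock: 16.95
tcp_pos: [0.4892, -0.4027, 0.1525]
orientation: [0.0, 0.723, 0.691, -0.0]
wrist_force: [-0.3, -0.1, -0.4]
finger_gap: 0.0123
grip_force: 59.0
```

>>> step_arm(
  deltas=[
    [0,0,0,0,0,0,-1],
    [0,0,-20,0,0,0,-1],
    [0,0,-30,0,0,0,-1],
    [0,0,0,0,0,0,-1],
    [0,0,0,0,0,0,-1],
  ],
)

```text
clock: 17.45
tcp_pos: [0.4896, -0.3991, 0.1023]
orientation: [-0.001, 0.722, 0.692, 0.0]
wrist_force: [-0.5, -1.2, -0.1]
finger_gap: 0.0125
grip_force: 59.0
```

```bash
python3 - <<'E'
from h import *
st()
c=cam('top');P=pts(c);Z=P[...,2]
w=cam('wrist');P=pts(w);Z=P[...,2];m=(Z>.05)&(Z<.071);m[:,330:]=0
n,l,s_,_=cv2.connectedComponentsWithStats(m.astype(np.uint8))
for i in range(1,n):
    if s_[i,4]>100: print(rect(P,l==i),s_[i],np.nanmedian(Z[l==i]))
E
```

```text
17.45 tcp [ 489.6 -399.1  102.3] a 87.6 F [-0.52 -1.23 -0.14] gap 0.0125 q [-0.81  0.49 -0.02  1.07  0.    0.8 ]
(array([ 383., -329.]), array([34.,  5.]), 86.5, 243) [131  91  16  59 243] 0.05052127183106431
(array([ 409., -315.]), array([ 5., 44.]), 88.5, 332) [140  90  74   9 332] 0.05053777041923334
(array([ 466., -317.]), array([ 5., 68.]), 87.6, 519) [215  90 115   9 519] 0.05052771548390561
(array([ 382., -360.]), array([26.,  5.]), 87.3, 159) [141 150  12  41 159] 0.05056362653652685
(array([ 481., -357.]), array([ 1., 34.]), 89.0, 159) [270 163  60   4 159] 0.06739640032899441
(array([ 427., -396.]), array([64., 15.]), 87.7, 2828) [ 202  174   38  100 2828] 0.06687061021090933
(array([ 381., -388.]), array([21.,  4.]), 87.1, 115) [149 195  11  31 115] 0.050523622990747974
(array([ 379., -414.]), array([32.,  5.]), 85.3, 135) [155 225  11  43 135] 0.05046519045923731
(array([ 378., -463.]), array([26.,  4.]), 86.5, 115) [166 291  10  31 115] 0.05048189858718177
```

>>> step_arm(
  deltas=[
    [3,-1,0,0,0,0,-1],
    [0,0,-20,0,0,0,-1],
    [0,0,-20,0,0,0,-1],
    [0,0,-10,0,0,0,-1],
    [0,0,-3,0,0,0,-1],
  ],
)

```text
clock: 18.05
tcp_pos: [0.4925, -0.4007, 0.0491]
orientation: [-0.001, 0.722, 0.692, 0.0]
wrist_force: [-6.0, 5.1, 14.7]
finger_gap: 0.0124
grip_force: 61.1
```

>>> step_arm(
  deltas=[
    [0,0,0,0,0,0,-1],
    [0,0,0,0,0,0,-1],
    [0,0,0,0,0,0,-0.4],
    [0,0,0,0,0,0,-0.4],
    [0,0,10,0,0,0,-0.4],
  ],
)

```text
clock: 18.55
tcp_pos: [0.4922, -0.4006, 0.0589]
orientation: [-0.001, 0.722, 0.692, 0.0]
wrist_force: [-1.3, 0.2, 0.5]
finger_gap: 0.0257
grip_force: 0.0
```

>>> step_arm(
  deltas=[
    [0,0,30,0,0,0,-0.4],
    [0,0,40,0,0,0,0],
    [20,30,40,0,0,3,0],
    [25,35,10,0,0,3,0],
    [30,35,0,0,0,3,0],
  ],
)

```text
clock: 19.05
tcp_pos: [0.568, -0.3041, 0.1814]
orientation: [0.003, 0.665, 0.747, 0.0]
wrist_force: [0.6, 0.3, 0.5]
finger_gap: 0.0426
grip_force: 0.0
```

>>> step_arm(
  deltas=[
    [30,35,0,0,0,5,0],
    [30,35,0,0,0,5,0],
    [30,0,0,0,0,0,0],
    [0,0,0,0,0,0,0],
    [0,0,0,0,0,0,0],
  ],
)

```text
clock: 19.55
tcp_pos: [0.6566, -0.2331, 0.1768]
orientation: [-0.0, 0.597, 0.802, -0.0]
wrist_force: [0.0, 0.1, 0.1]
finger_gap: 0.0427
grip_force: 0.0
```

```bash
python3 - <<'E'
from h import *
s=st();fins()
E
```

```text
19.55 tcp [ 656.6 -233.1  176.8] a 106.6 F [0.04 0.07 0.09] gap 0.0427 q [-0.46  0.58  0.32  1.31 -0.    0.82]
(array([ 561., -120.]), array([15., 29.]), 2.7, 839) [227, 0, 26, 42, 839]
(array([ 672., -105.]), array([64., 14.]), 86.0, 1756) [363, 0, 51, 89, 1756]
(array([ 665., -232.]), array([13., 64.]), 16.7, 1111) [321, 158, 16, 72, 1111]
(array([ 428., -395.]), array([65., 15.]), 88.0, 1468) [28, 252, 29, 65, 1468]
(array([ 495., -400.]), array([65., 15.]), 87.8, 1186) [99, 274, 29, 63, 1186]
(array([ 854., -413.]), array([45.,  7.]), 7.3, 377) [424, 387, 41, 13, 377]
```

>>> step_arm(
  deltas=[
    [7.5,1,-30,0,0,0,0],
    [0,0,-40,0,0,0,0],
    [0,0,-40,0,0,0,0],
    [0,0,-18,0,0,0,0],
    [0,0,-5,0,0,0,0],
  ],
)

```text
clock: 20.1
tcp_pos: [0.6605, -0.2325, 0.041]
orientation: [-0.003, 0.598, 0.801, -0.001]
wrist_force: [0.6, 0.6, 0.3]
finger_gap: 0.0428
grip_force: 0.0
```

>>> step_arm(
  deltas=[
    [0,0,0,0,0,0,0],
    [0,0,0,0,0,0,0],
    [0,0,0,0,0,0,-1],
    [0,0,0,0,0,0,-1],
    [0,0,0,0,0,0,-1],
  ],
)

```text
clock: 20.6
tcp_pos: [0.6647, -0.2329, 0.0454]
orientation: [0.001, 0.598, 0.802, 0.0]
wrist_force: [-1.4, -0.4, 5.2]
finger_gap: 0.0126
grip_force: 60.0
```

>>> step_arm(
  deltas=[
    [0,0,0,0,0,0,-1],
    [0,0,15,0,0,0,-1],
    [0,0,30,0,0,0,-1],
    [0,0,35,0,0,0,-1],
    [0,0,20,0,0,0,-1],
  ],
)

```text
clock: 21.1
tcp_pos: [0.6647, -0.2326, 0.1473]
orientation: [0.002, 0.598, 0.802, 0.0]
wrist_force: [0.8, 0.2, -1.8]
finger_gap: 0.0127
grip_force: 59.3
```

>>> step_arm(
  deltas=[
    [0,0,0,0,0,0,-1],
    [0,0,0,0,0,0,-1],
    [0,0,0,0,0,0,-1],
  ],
)

```text
clock: 21.4
tcp_pos: [0.6628, -0.2318, 0.1417]
orientation: [-0.002, 0.598, 0.802, -0.0]
wrist_force: [0.3, 0.4, -1.9]
finger_gap: 0.0121
grip_force: 59.3
```

```bash
python3 - <<'E'
from h import *
weigh(8);st()
E
```

```text
21.75 [ 0.6636 -0.2323  0.143 ] gap 0.0121 F [-0.084  0.033 -1.665  0.004 -0.002  0.005] sd [0.488 0.378 0.341 0.034 0.031 0.031]
21.8 tcp [ 663.7 -232.3  143.2] a 106.6 F [ 0.1  -1.02 -2.34] gap 0.0126 q [-0.45  0.6   0.28  1.25  0.    0.83]
```

Full, at about 175 g. It goes to pocket 4 at the steel-bar end, target (450,391).

>>> step_arm(
  deltas=[
    [-8,20,30,0,0,5,-1],
    [-13,38,30,0,0,7,-1],
    [-13,40,0,0,0,7,-1],
    [-13,40,0,0,0,7,-1],
    [-13,40,0,0,0,7,-1],
  ],
)

```text
clock: 22.3
tcp_pos: [0.6034, -0.0532, 0.2042]
orientation: [0.001, 0.343, 0.939, 0.0]
wrist_force: [0.8, -0.0, -1.3]
finger_gap: 0.0124
grip_force: 59.3
```

>>> step_arm(
  deltas=[
    [-13,40,0,0,0,7,-1],
    [-13,40,0,0,0,7,-1],
    [-13,40,0,0,0,7,-1],
    [-13,40,0,0,0,7,-1],
    [-13,40,0,0,0,7,-1],
  ],
)

```text
clock: 22.8
tcp_pos: [0.5382, 0.147, 0.204]
orientation: [0.0, 0.045, 0.999, 0.0]
wrist_force: [0.6, -0.1, -1.5]
finger_gap: 0.0126
grip_force: 59.3
```

>>> step_arm(
  deltas=[
    [-13,40,0,0,0,7,-1],
    [-13,40,0,0,0,0,-1],
    [-13,40,0,0,0,0,-1],
    [-13,40,0,0,0,0,-1],
    [-13,40,0,0,0,0,-1],
  ],
)

```text
clock: 23.3
tcp_pos: [0.4732, 0.3471, 0.204]
orientation: [0.0, -0.014, 1.0, 0.0]
wrist_force: [0.2, -0.5, -1.8]
finger_gap: 0.0125
grip_force: 59.3
```

>>> step_arm(
  deltas=[
    [-13,30,0,0,0,0,-1],
    [-13,20,0,0,0,0,-1],
    [0,0,0,0,0,0,-1],
    [0,0,0,0,0,0,-1],
    [0,0,0,0,0,0,-1],
  ],
)

```text
clock: 23.8
tcp_pos: [0.4483, 0.3949, 0.2037]
orientation: [0.0, -0.014, 1.0, -0.0]
wrist_force: [-0.2, -0.0, -2.1]
finger_gap: 0.0126
grip_force: 59.3
```

```bash
cat >> h.py <<'E'
def held():
    s=get_state();t=s['tcp_pos'];w=read_camera('wrist');P=pts(w);Z=P[...,2]
    m=np.zeros(Z.shape,bool);m[100:330,240:400]=1
    k=m&(abs(Z-(t[2]-.007))<.003)&(np.hypot(P[...,0]-t[0],P[...,1]-t[1])<.07)
    f=m&(abs(Z-(t[2]+.019))<.003)&(np.hypot(P[...,0]-t[0],P[...,1]-t[1])<.045)
    print('tcp',(t*1000).round(1),'lid pct',(np.nanpercentile(P[k],[1,99],axis=0)*1000).round(1).tolist(),k.sum(),'fin',(np.nanpercentile(P[f],[1,99],axis=0)*1000).round(1).tolist(),'lidz',np.nanmedian(Z[k]).round(4))
    return w,P
E
python3 - <<'E'
from h import *
st();weigh(8);w,P=held();cv2.imwrite('pics/w5.png',w['image'][:,:,::-1]);np.save('w5.npy',P)
E
```

```text
23.8 tcp [448.3 394.9 203.7] a 181.6 F [-0.24 -0.04 -2.15] gap 0.0126 q [ 0.59  0.37  0.05  1.26 -0.    0.56]
24.15 [0.4483 0.395  0.2037] gap 0.012 F [ 0.066 -0.264 -1.682 -0.002 -0.011 -0.016] sd [0.565 0.527 0.33  0.029 0.028 0.026]
tcp [448.2 395.1 203.7] lid pct [[406.9, 365.8, 193.7], [463.9, 423.2, 196.4]] 6731 fin [[416.8, 377.6, 219.7], [477.7, 412.4, 225.1]] lidz 0.1947
```

View pics/w5.png

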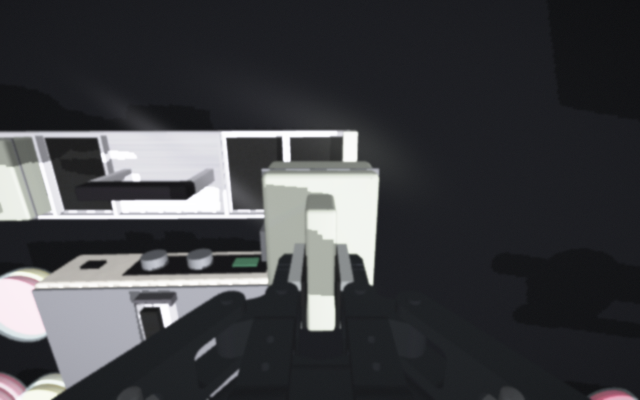

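The second full box is held upright at (320,240). The tray extends left from its steel-bar end at about (350,150), and the first box sits in pocket 3 at far left. I'll recheck the tray pose from this view.

```bash
cat >> h.py <<'E'
def tray(P,c=(.455,.2243),k=.03):
    Z=P[...,2];X=P[...,0]-c[0]+k*(P[...,1]-c[1]);Y=P[...,1]-c[1]-k*(P[...,0]-c[0])
    h=(Z>.077)&(Z<.083)&(abs(X)<.03)&(abs(Y)<.07)
    print('handle X',(np.percentile(X[h],[1,99])*1000).round(1),'Y',(np.percentile(Y[h],[1,99])*1000).round(1),h.sum(),rect(P,h))
    b=(Z>.0125)&(Z<.0175)&(abs(X)>.042)&(abs(X)<.055)&(abs(Y)<.2)
    for s in(-1,1):
        for y in np.arange(-.18,.19,.06):
            q=b&(X*s>0)&(abs(Y-y)<.015)
            if q.sum()>15: print(s,round(y,2),(np.percentile(X[q],[2,98])*1000).round(1),q.sum())
E
python3 - <<'E'
from h import *
tray(np.load('w5.npy'))
E
```

```text
handle X [-7.  7.] Y [-46.8  50.6] 1739 (array([455., 226.]), array([ 15., 100.]), 1.8, 1739)
-1 -0.12 [-47.9 -42.6] 119
-1 -0.06 [-47.8 -42.5] 99
-1 0.0 [-47.6 -45.3] 87
-1 0.06 [-47.4 -43. ] 92
-1 0.12 [-48.  -42.9] 116
-1 0.18 [-48.  -45.7] 87
1 -0.12 [42.4 47.8] 89
1 -0.06 [42.9 47.8] 89
1 0.0 [44.7 48.1] 87
1 0.06 [42.9 48.1] 103
```

>>> step_arm(
  deltas=[
    [1.3,-2,-20,0,0,0,-1],
    [0,0,-40,0,0,0,-1],
    [0,0,-40,0,0,0,-1],
    [0,0,-30,0,0,0,-1],
    [0,0,-11,0,0,0,-1],
  ],
)

```text
clock: 24.75
tcp_pos: [0.4482, 0.3898, 0.0641]
orientation: [-0.0, -0.013, 1.0, -0.004]
wrist_force: [-16.7, -28.6, 65.6]
finger_gap: 0.0122
grip_force: 73.3
```

>>> step_arm(
  deltas=[
    [0,0,0,0,0,0,-1],
    [0,0,0,0,0,0,-1],
  ],
)

```text
clock: 24.95
tcp_pos: [0.4496, 0.3927, 0.0648]
orientation: [0.001, -0.014, 1.0, -0.0]
wrist_force: [-2.2, -5.7, 9.7]
finger_gap: 0.0128
grip_force: 62.6
```

```bash
python3 - <<'E'
from h import *
st();w,P=held();cv2.imwrite('pics/w6.png',w['image'][:,:,::-1]);tray(P)
Z=P[...,2];c=(.455,.2243);k=.03
X=P[...,0]-c[0]+k*(P[...,1]-c[1]);Y=P[...,1]-c[1]-k*(P[...,0]-c[0])
for lo,hi in((.05,.08),(.115,.15),(.19,.22)):
    q=(Z>.012)&(Z<.02)&(abs(X)<.04)&(Y>lo)&(Y<hi);print(lo,q.sum(),(np.percentile(Y[q],[3,97])*1000).round(1) if q.sum()>10 else '')
E
```

```text
24.95 tcp [449.6 392.7  64.8] a 181.6 F [-2.18 -5.71  9.7 ] gap 0.0128 q [ 0.58  0.45 -0.17  0.95 -0.    0.56]
tcp [449.6 392.7  64.8] lid pct [[407.5, 364.6, 54.9], [465.0, 422.4, 58.5]] 7169 fin [[417.8, 375.4, 81.0], [478.8, 409.7, 86.1]] lidz 0.0565
handle X [-7.2  6.6] Y [18.  51.3] 2099 (array([454., 258.]), array([15., 36.]), 2.2, 2099)
-1 0.0 [-47.9 -45.2] 248
-1 0.06 [-47.9 -42.5] 309
-1 0.12 [-48.  -42.7] 299
-1 0.18 [-48.1 -45.1] 254
1 0.0 [44.7 48.4] 174
1 0.06 [42.7 48.5] 266
1 0.12 [44.3 48. ] 211
0.05 944 [50.7 65.9]
0.115 113 [131.4 134.5]
0.19 6
```

While lowering, the box touched the steel bar end: its underside is at 20 mm and the y force is negative. It should go about 2–3 mm toward -y, so I'll raise, shift and lower slowly.

>>> step_arm(
  deltas=[
    [0,0,8,0,0,0,-1],
    [0.5,-3,0,0,0,0,-1],
    [0,0,-5,0,0,0,-1],
    [0,0,-5,0,0,0,-1],
    [0,0,-3,0,0,0,-1],
  ],
)

```text
clock: 25.5
tcp_pos: [0.4507, 0.3894, 0.0634]
orientation: [0.002, -0.014, 1.0, -0.0]
wrist_force: [-13.0, -19.1, 57.5]
finger_gap: 0.0122
grip_force: 77.1
```

>>> step_arm(
  deltas=[
    [0,0,0,0,0,0,-1],
    [0,0,0,0,0,0,-1],
  ],
)

```text
clock: 25.7
tcp_pos: [0.4506, 0.3898, 0.0638]
orientation: [0.002, -0.014, 1.0, 0.0]
wrist_force: [-11.3, -13.7, 42.0]
finger_gap: 0.0126
grip_force: 71.8
```

```bash
python3 - <<'E'
from h import *
st();w,P=held();cv2.imwrite('pics/w7.png',w['image'][:,:,::-1])
E
```

```text
25.7 tcp [450.6 389.8  63.8] a 181.6 F [-11.35 -13.67  41.96] gap 0.0126 q [ 0.58  0.45 -0.18  0.94 -0.    0.55]
tcp [450.6 389.8  63.8] lid pct [[408.0, 362.8, 53.9], [465.8, 420.1, 58.2]] 6850 fin [[418.7, 372.1, 79.9], [479.8, 407.1, 85.1]] lidz 0.0559
```

View pics/w7.png

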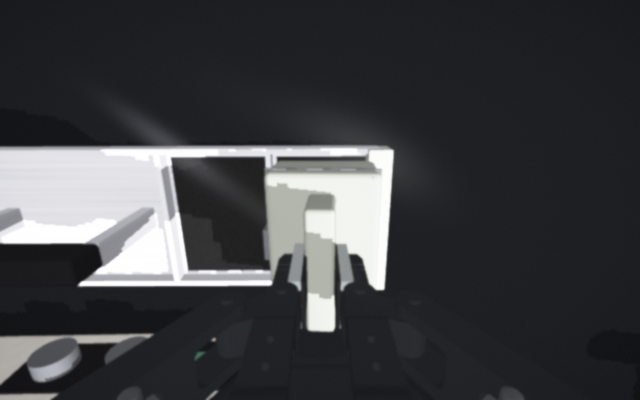

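The box's right edge at about (380,230) overlaps the white bar at (370–392,150). I'll lift clear and measure the bar's inner face.

>>> step_arm(
  deltas=[
    [0,0,15,0,0,0,-1],
    [0,-10,15,0,0,0,-1],
    [0,-10,0,0,0,0,-1],
    [0,0,0,0,0,0,-1],
    [0,0,0,0,0,0,-1],
  ],
)

```text
clock: 26.25
tcp_pos: [0.4491, 0.3696, 0.0864]
orientation: [-0.001, -0.013, 1.0, -0.0]
wrist_force: [-0.2, 0.3, -1.9]
finger_gap: 0.0126
grip_force: 61.0
```

```bash
python3 - <<'E'
from h import *
st();w,P=held();cv2.imwrite('pics/w8.png',w['image'][:,:,::-1]);tray(P)
Z=P[...,2];c=(.455,.2243);k=.03
X=P[...,0]-c[0]+k*(P[...,1]-c[1]);Y=P[...,1]-c[1]-k*(P[...,0]-c[0])
q=(Z>.018)&(Z<.04)&(Y>.185)&(Y<.22)&(abs(X)<.055)
print('bar',q.sum(),(np.percentile(Y[q],[2,50,98])*1000).round(1),(np.percentile(X[q],[2,98])*1000).round(1),np.percentile(Z[q],[5,50,95]).round(4))
q=(Z>.012)&(Z<.018)&(abs(X)<.04)&(Y>.115)&(Y<.15);print('wall',q.sum(),(np.percentile(Y[q],[3,97])*1000).round(1))
E
```

```text
26.25 tcp [449.1 369.6  86.4] a 181.5 F [-0.22  0.35 -1.87] gap 0.0126 q [ 0.55  0.41 -0.18  0.98  0.    0.52]
tcp [449.1 369.6  86.4] lid pct [[406.9, 341.4, 76.5], [464.4, 399.4, 80.1]] 7253 fin [[417.3, 352.0, 102.5], [478.4, 386.6, 107.7]] lidz 0.0781
handle X [-7.1  6.4] Y [-25.7  51. ] 3622 (array([454., 236.]), array([14., 81.]), 1.5, 3622)
-1 -0.06 [-47.9 -42.6] 244
-1 0.0 [-47.9 -44.9] 218
-1 0.06 [-47.9 -42.8] 231
-1 0.12 [-48.  -42.9] 237
-1 0.18 [-48.  -44.9] 223
1 -0.06 [43.8 48.3] 215
1 0.0 [44.6 48.6] 212
1 0.06 [42.8 48.3] 213
1 0.18 [44.7 48.2] 46
bar 2633 [194.9 201.6 208.7] [-46.7  45.8] [0.02   0.0213 0.0224]
wall 7 [132.  134.1]
```

```bash
python3 - <<'E'
from h import *
w=cam('wrist');P=pts(w)
Z=P[...,2];c=(.455,.2243);k=.03
X=P[...,0]-c[0]+k*(P[...,1]-c[1]);Y=P[...,1]-c[1]-k*(P[...,0]-c[0])
for x in(-.03,-.015,0,.02,.035):
    q=(abs(X-x)<.003)&(Y>.12)&(Y<.22)&(Z<.03)
    o=np.argsort(Y[q]);ys=Y[q][o];zs=Z[q][o]
    print(x,[(round(a*1000,1),round(b*1000,1)) for a,b in zip(ys[::max(1,len(ys)//45)],zs[::max(1,len(ys)//45)])])
E
```

```text
-0.03 [(np.float64(185.7), np.float64(5.8)), (np.float64(188.5), np.float64(6.2)), (np.float64(190.6), np.float64(6.7)), (np.float64(191.0), np.float64(5.5)), (np.float64(191.8), np.float64(7.9)), (np.float64(192.3), np.float64(6.1)), (np.float64(192.9), np.float64(6.9)), (np.float64(193.7), np.float64(5.9)), (np.float64(194.4), np.float64(6.8)), (np.float64(194.7), np.float64(6.2)), (np.float64(194.9), np.float64(11.9)), (np.float64(194.9), np.float64(14.9)), (np.float64(195.0), np.float64(8.1)), (np.float64(195.1), np.float64(6.6)), (np.float64(195.1), np.float64(16.9)), (np.float64(195.2), np.float64(19.0)), (np.float64(195.5), np.float64(20.6)), (np.float64(196.2), np.float64(21.5)), (np.float64(196.8), np.float64(21.4)), (np.float64(197.2), np.float64(22.3)), (np.float64(197.7), np.float64(21.4)), (np.float64(198.5), np.float64(20.8)), (np.float64(198.9), np.float64(21.2)), (np.float64(199.6), np.float64(21.9)), (np.float64(200.1), np.float64(22.1)), (np.float64(200.3), np.float64(21.2)), (np.float64(201.2), np.float64(20.9)), (np.float64(201.8), np.float64(21.0)), (np.float64(2
[... 7553 characters left out ...]
, (np.float64(203.6), np.float64(21.3)), (np.float64(204.1), np.float64(22.6)), (np.float64(204.5), np.float64(21.7)), (np.float64(205.3), np.float64(20.1)), (np.float64(205.7), np.float64(21.8)), (np.float64(206.3), np.float64(20.7)), (np.float64(206.9), np.float64(21.3)), (np.float64(207.5), np.float64(21.7)), (np.float64(208.0), np.float64(22.1)), (np.float64(208.4), np.float64(21.4)), (np.float64(208.9), np.float64(20.9)), (np.float64(216.0), np.float64(0.0)), (np.float64(216.8), np.float64(-0.1)), (np.float64(217.1), np.float64(-0.6)), (np.float64(217.9), np.float64(-0.3)), (np.float64(218.5), np.float64(-0.0)), (np.float64(219.1), np.float64(0.3)), (np.float64(219.9), np.float64(0.2))]
```

The bar's inner face is at Y≈195 mm and the divider ends at ≈134.5 mm, which leaves pocket 4 with almost no clearance. Pocket 2 is roomier and balances as well (estimated about -16 mm from the middle), so I'll use it.

>>> step_arm(
  deltas=[
    [2.7,-24,5,0,0,0,-1],
    [0,-23.6,0,0,0,0,-1],
    [0,0,0,0,0,0,-1],
    [0,0,0,0,0,0,-1],
    [0,0,-15,0,0,0,-1],
  ],
)

```text
clock: 26.85
tcp_pos: [0.4541, 0.3244, 0.079]
orientation: [0.002, -0.014, 1.0, 0.001]
wrist_force: [0.1, 1.3, -2.0]
finger_gap: 0.0123
grip_force: 60.5
```

>>> step_arm(
  deltas=[
    [0,0,0,0,0,0,-1],
    [0,0,0,0,0,0,-1],
  ],
)

```text
clock: 27.05
tcp_pos: [0.4519, 0.3234, 0.0772]
orientation: [-0.001, -0.014, 1.0, -0.0]
wrist_force: [0.5, -0.1, -1.7]
finger_gap: 0.0126
grip_force: 60.4
```

```bash
python3 - <<'E'
from h import *
st();w,P=held();cv2.imwrite('pics/w9.png',w['image'][:,:,::-1])
Z=P[...,2];c=(.455,.2243);k=.03
X=P[...,0]-c[0]+k*(P[...,1]-c[1]);Y=P[...,1]-c[1]-k*(P[...,0]-c[0])
for lo,hi in((.052,.075),(.12,.145),(.185,.215)):
    q=(Z>.0125)&(Z<.018)&(abs(X)<.04)&(Y>lo)&(Y<hi);print(lo,q.sum(),(np.percentile(Y[q],[3,97])*1000).round(1) if q.sum()>10 else '')
E
```

```text
27.05 tcp [451.9 323.4  77.2] a 181.6 F [ 0.45 -0.14 -1.72] gap 0.0126 q [ 0.48  0.37 -0.27  0.94  0.    0.45]
tcp [451.9 323.4  77.2] lid pct [[410.0, 295.2, 67.3], [467.2, 352.9, 70.7]] 7137 fin [[420.2, 305.8, 93.3], [481.1, 340.6, 98.7]] lidz 0.0688
0.052 42 [62.6 65.4]
0.12 21 [131.4 134.2]
0.185 384 [194.4 195.5]
```

View pics/w9.png

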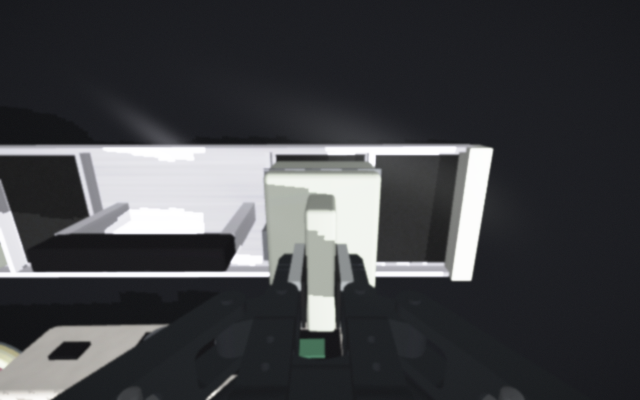

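The box is between the dividers at about (270,155) and (370,155). Shift -1.5 mm in y and lower.

>>> step_arm(
  deltas=[
    [0,-1.5,0,0,0,0,-1],
    [0,0,-8,0,0,0,-1],
    [0,0,-6,0,0,0,-1],
    [0,0,-3,0,0,0,-1],
    [0,0,0,0,0,0,-1],
  ],
)

```text
clock: 27.6
tcp_pos: [0.4518, 0.3211, 0.0598]
orientation: [-0.001, -0.014, 1.0, -0.0]
wrist_force: [0.6, 0.8, -2.0]
finger_gap: 0.0123
grip_force: 60.5
```

>>> step_arm(
  deltas=[
    [0,0,-5,0,0,0,-1],
    [0,0,-4,0,0,0,-1],
    [0,0,0,0,0,0,-1],
    [0,0,0,0,0,0,-1],
  ],
)

```text
clock: 28.0
tcp_pos: [0.4523, 0.3213, 0.0515]
orientation: [-0.0, -0.014, 1.0, -0.0]
wrist_force: [-0.6, 0.7, -0.9]
finger_gap: 0.0124
grip_force: 60.5
```

```bash
python3 - <<'E'
from h import *
st();w,P=held()
E
```

```text
28.0 tcp [452.3 321.3  51.5] a 181.6 F [-0.62  0.66 -0.93] gap 0.0124 q [ 0.47  0.39 -0.3   0.88  0.    0.45]
tcp [452.3 321.3  51.5] lid pct [[410.3, 293.0, 41.6], [467.3, 350.8, 44.9]] 7138 fin [[420.5, 303.8, 67.6], [481.7, 337.9, 72.7]] lidz 0.043
```

>>> step_arm(
  deltas=[
    [0,0,-1.5,0,0,0,-1],
    [0,0,0,0,0,0,-1],
    [0,0,0,0,0,0,-0.4],
    [0,0,0,0,0,0,-0.4],
    [0,0,10,0,0,0,-0.4],
  ],
)

```text
clock: 28.55
tcp_pos: [0.4514, 0.3209, 0.0593]
orientation: [-0.001, -0.014, 1.0, -0.001]
wrist_force: [0.0, -1.0, 0.0]
finger_gap: 0.0254
grip_force: 0.0
```

>>> step_arm(
  deltas=[
    [0,0,40,0,0,0,-0.4],
    [0,0,45,0,0,0,0],
    [0,-30,35,0,0,-6,0],
    [10,-38,0,0,0,-8,0],
    [10,-38,0,0,0,-8,0],
  ],
)

```text
clock: 29.05
tcp_pos: [0.4736, 0.2151, 0.1829]
orientation: [0.002, 0.179, 0.984, 0.001]
wrist_force: [1.0, -0.4, -0.2]
finger_gap: 0.0425
grip_force: 0.0
```

>>> step_arm(
  deltas=[
    [10,-38,0,0,0,-8,0],
    [10,-38,0,0,0,-8,0],
    [10,-38,0,0,0,-8,0],
    [10,-38,0,0,0,-8,0],
    [10,-38,0,0,0,-8,0],
  ],
)

```text
clock: 29.55
tcp_pos: [0.5227, 0.0238, 0.1811]
orientation: [0.001, 0.506, 0.863, 0.0]
wrist_force: [0.9, 1.0, 0.3]
finger_gap: 0.0427
grip_force: 0.0
```

>>> step_arm(
  deltas=[
    [10,-38,0,0,0,-8,0],
    [10,-38,0,0,0,-8,0],
    [10,-38,0,0,0,-8,0],
    [5,-15,0,0,0,-2,0],
    [0,0,0,0,0,0,0],
  ],
)

```text
clock: 30.05
tcp_pos: [0.558, -0.1057, 0.1805]
orientation: [0.0, 0.686, 0.728, 0.0]
wrist_force: [0.6, 0.7, -0.1]
finger_gap: 0.0428
grip_force: 0.0
```

>>> step_arm(
  deltas=[
    [0,0,0,0,0,0,0],
  ],
)

```text
clock: 30.15
tcp_pos: [0.5571, -0.1031, 0.1803]
orientation: [-0.0, 0.684, 0.729, 0.0]
wrist_force: [0.3, 0.2, 0.6]
finger_gap: 0.043
grip_force: 0.0
```

```bash
python3 - <<'E'
from h import *
s=st();fins()
E
```

```text
30.15 tcp [ 557.1 -103.1  180.3] a 93.7 F [0.31 0.2  0.58] gap 0.043 q [-0.33  0.32 -0.08  1.18  0.    1.18]
(array([ 559., -102.]), array([14., 64.]), 3.3, 1107) [314, 156, 17, 71, 1107]
(array([ 672., -104.]), array([64., 15.]), 86.0, 1261) [431, 166, 34, 70, 1261]
(array([ 243., -344.]), array([ 3., 51.]), 9.2, 162) [13, 365, 21, 35, 162]
```

>>> step_arm(
  deltas=[
    [2,0.5,-30,0,0,0,0],
    [0,0,-40,0,0,0,0],
    [0,0,-40,0,0,0,0],
    [0,0,-21,0,0,0,0],
    [0,0,-6,0,0,0,0],
  ],
)

```text
clock: 30.7
tcp_pos: [0.5568, -0.1005, 0.0405]
orientation: [-0.003, 0.683, 0.73, -0.001]
wrist_force: [-1.6, 1.1, 0.9]
finger_gap: 0.0428
grip_force: 0.0
```

>>> step_arm(
  deltas=[
    [0,0,0,0,0,0,0],
    [0,0,0,0,0,0,0],
    [0,0,0,0,0,0,-1],
    [0,0,0,0,0,0,-1],
    [0,0,0,0,0,0,-1],
  ],
)

```text
clock: 31.2
tcp_pos: [0.5608, -0.1035, 0.0448]
orientation: [0.001, 0.685, 0.729, 0.001]
wrist_force: [-0.6, 0.5, 6.5]
finger_gap: 0.0125
grip_force: 61.3
```

>>> step_arm(
  deltas=[
    [0,0,0,0,0,0,-1],
    [0,0,15,0,0,0,-1],
    [0,0,30,0,0,0,-1],
    [0,0,35,0,0,0,-1],
    [0,0,20,0,0,0,-1],
  ],
)

```text
clock: 31.7
tcp_pos: [0.5603, -0.1035, 0.146]
orientation: [0.001, 0.685, 0.729, 0.001]
wrist_force: [1.3, 0.6, -0.7]
finger_gap: 0.0126
grip_force: 60.4
```

>>> step_arm(
  deltas=[
    [0,0,0,0,0,0,-1],
    [0,0,0,0,0,0,-1],
    [0,0,0,0,0,0,-1],
  ],
)

```text
clock: 32.0
tcp_pos: [0.5584, -0.1028, 0.1417]
orientation: [-0.001, 0.685, 0.729, -0.0]
wrist_force: [-0.4, -0.1, -0.8]
finger_gap: 0.0124
grip_force: 60.4
```

```bash
python3 - <<'E'
from h import *
weigh(10);st()
E
```

```text
32.45 [ 0.5593 -0.1031  0.1429] gap 0.0123 F [-0.244  0.006 -0.541 -0.004  0.006 -0.015] sd [0.526 0.551 0.594 0.036 0.018 0.037]
32.5 tcp [ 559.4 -103.1  143. ] a 93.6 F [ 0.04  0.5  -0.87] gap 0.0125 q [-0.32  0.34 -0.13  1.1   0.    1.18]
```

The third empty weighs about 55 g. I'll place it in the basin turned 90°, which leaves room for another if needed.

>>> step_arm(
  deltas=[
    [1,-20,10,0,0,8.4,-1],
    [2,-26,10,0,0,8.4,-1],
    [2,-27,0,0,0,8.4,-1],
    [2,-27,0,0,0,8.4,-1],
    [2,-27,0,0,0,8.4,-1],
  ],
)

```text
clock: 33.0
tcp_pos: [0.5685, -0.2311, 0.1633]
orientation: [0.0, 0.375, 0.927, 0.0]
wrist_force: [-0.4, 0.9, -0.7]
finger_gap: 0.0123
grip_force: 60.4
```

>>> step_arm(
  deltas=[
    [2,-27,0,0,0,8.4,-1],
    [2,-27,0,0,0,8.4,-1],
    [2,-27,0,0,0,8.4,-1],
    [2,-27,0,0,0,8.4,-1],
    [1,-26,0,0,0,8.4,-1],
  ],
)

```text
clock: 33.5
tcp_pos: [0.5774, -0.3653, 0.163]
orientation: [0.0, 0.018, 1.0, 0.0]
wrist_force: [0.6, -0.5, -0.8]
finger_gap: 0.0125
grip_force: 60.4
```

>>> step_arm(
  deltas=[
    [0,0,0,0,0,0,-1],
    [0,0,-20,0,0,0,-1],
    [0,0,-20,0,0,0,-1],
    [0,0,0,0,0,0,-1],
    [0,0,0,0,0,0,-1],
  ],
)

```text
clock: 34.0
tcp_pos: [0.5772, -0.3633, 0.123]
orientation: [-0.0, 0.021, 1.0, 0.001]
wrist_force: [-0.3, 0.1, -0.4]
finger_gap: 0.0126
grip_force: 60.4
```

```bash
python3 - <<'E'
from h import *
st();w,P=held();cv2.imwrite('pics/w10.png',w['image'][:,:,::-1])
Z=P[...,2];t=get_state()['tcp_pos']
for lo,hi in((.0505-.003,.0505+.003),(.064,.07)):
    n,l,s_,_=cv2.connectedComponentsWithStats(((Z>lo)&(Z<hi)).astype(np.uint8))
    for i in range(1,n):
        if s_[i,4]>100: print(lo,rect(P,l==i),s_[i].tolist())
E
```

```text
34.0 tcp [ 577.2 -363.3  123. ] a 177.6 F [-0.27  0.07 -0.44] gap 0.0126 q [-0.68  0.57  0.17  1.18  0.   -0.64]
tcp [ 577.2 -363.3  123. ] lid pct [[535.6, -391.8, 113.2], [593.1, -333.6, 116.1]] 7212 fin [[545.8, -380.2, 139.2], [606.4, -345.7, 144.4]] lidz 0.1146
0.0475 (array([ 536., -446.]), array([ 84., 197.]), 87.9, 2978) [113, 0, 155, 282, 2978]
0.0475 (array([ 541., -320.]), array([  5., 196.]), 87.7, 1580) [374, 0, 18, 282, 1580]
0.0475 (array([ 571., -593.]), array([15., 60.]), 41.0, 377) [0, 181, 42, 65, 377]
0.0475 (array([ 665., -123.]), array([13., 34.]), 18.8, 265) [597, 295, 43, 20, 265]
0.064 (array([ 495., -401.]), array([63., 13.]), 87.6, 2481) [200, 82, 105, 24, 2481]
```

View pics/w10.png

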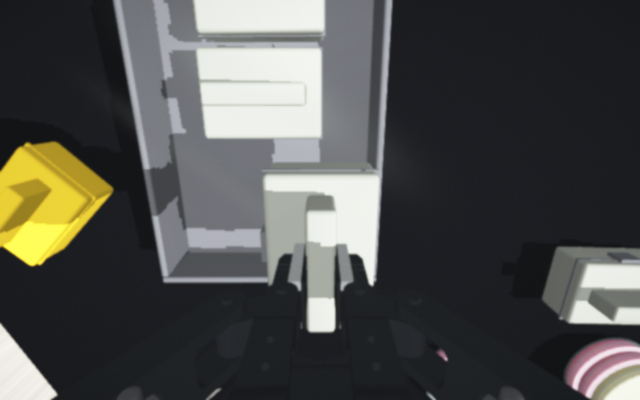

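The basin holds two boxes, and the held one is over its free corner at (320,230), clear of the wall and of the second box. Lower and release, then go to the last box.

>>> step_arm(
  deltas=[
    [0,-2,-20,0,0,0,-1],
    [0,0,-25,0,0,0,-1],
    [0,0,-16,0,0,0,-1],
    [0,0,-8,0,0,0,-1],
    [0,0,-3,0,0,0,-1],
  ],
)

```text
clock: 34.55
tcp_pos: [0.5776, -0.366, 0.0514]
orientation: [0.0, 0.021, 1.0, -0.0]
wrist_force: [0.4, 0.0, 0.0]
finger_gap: 0.0126
grip_force: 60.4
```

>>> step_arm(
  deltas=[
    [0,0,0,0,0,0,-1],
    [0,0,0,0,0,0,-1],
    [0,0,0,0,0,0,-0.4],
    [0,0,0,0,0,0,-0.4],
    [0,0,10,0,0,0,-0.4],
  ],
)

```text
clock: 35.05
tcp_pos: [0.5767, -0.3655, 0.0604]
orientation: [-0.001, 0.021, 1.0, 0.001]
wrist_force: [-0.2, 0.4, -0.2]
finger_gap: 0.0256
grip_force: 0.0
```

>>> step_arm(
  deltas=[
    [0,0,40,0,0,0,-0.4],
    [0,0,40,0,0,-5,0],
    [5,25,40,0,0,-8,0],
    [8,28,0,0,0,-8,0],
    [8,28,0,0,0,-8,0],
  ],
)

```text
clock: 35.55
tcp_pos: [0.5997, -0.2854, 0.1847]
orientation: [0.003, 0.274, 0.962, -0.001]
wrist_force: [-0.7, 0.3, -0.1]
finger_gap: 0.0426
grip_force: 0.0
```

>>> step_arm(
  deltas=[
    [8,28,0,0,0,-8,0],
    [8,28,0,0,0,-8,0],
    [10,28,0,0,0,-8,0],
    [10,28,0,0,0,-8,0],
    [10,28,0,0,0,-8,0],
  ],
)

```text
clock: 36.05
tcp_pos: [0.6448, -0.144, 0.1824]
orientation: [0.001, 0.586, 0.81, 0.0]
wrist_force: [-0.3, 0.3, 0.1]
finger_gap: 0.0427
grip_force: 0.0
```

>>> step_arm(
  deltas=[
    [10,28,0,0,0,-8,0],
    [10,10,0,0,0,-8,0],
    [5,0,0,0,0,-6,0],
    [0,0,0,0,0,0,0],
    [0,0,0,0,0,0,0],
  ],
)

```text
clock: 36.55
tcp_pos: [0.6694, -0.1072, 0.1817]
orientation: [0.0, 0.727, 0.687, 0.0]
wrist_force: [0.5, -0.5, -0.1]
finger_gap: 0.0427
grip_force: 0.0
```

```bash
python3 - <<'E'
from h import *
s=st();fins()
E
```

```text
36.55 tcp [ 669.4 -107.2  181.7] a 86.7 F [ 0.46 -0.46 -0.07] gap 0.0427 q [-0.28  0.53  0.26  1.3  -0.    1.35]
(array([464.,  52.]), array([55.,  3.]), 1.2, 450) [0, 0, 72, 11, 450]
(array([ 672., -104.]), array([64., 14.]), 85.6, 1101) [314, 153, 17, 71, 1101]
```

>>> step_arm(
  deltas=[
    [2,3,-30,0,0,-1,0],
    [0,0,-40,0,0,0,0],
    [0,0,-40,0,0,0,0],
    [0,0,-23,0,0,0,0],
    [0,0,-5,0,0,0,0],
  ],
)

```text
clock: 37.1
tcp_pos: [0.6683, -0.104, 0.0395]
orientation: [-0.003, 0.734, 0.68, -0.002]
wrist_force: [-0.6, 0.5, 0.7]
finger_gap: 0.0424
grip_force: 0.0
```

>>> step_arm(
  deltas=[
    [0,0,0,0,0,0,0],
    [0,0,0,0,0,0,0],
    [0,0,0,0,0,0,-1],
    [0,0,0,0,0,0,-1],
    [0,0,0,0,0,0,-1],
  ],
)

```text
clock: 37.6
tcp_pos: [0.6725, -0.1044, 0.045]
orientation: [0.001, 0.734, 0.679, 0.001]
wrist_force: [-0.9, 1.0, 5.3]
finger_gap: 0.0126
grip_force: 59.5
```

>>> step_arm(
  deltas=[
    [0,0,0,0,0,0,-1],
    [0,0,15,0,0,0,-1],
    [0,0,30,0,0,0,-1],
    [0,0,35,0,0,0,-1],
    [0,0,20,0,0,0,-1],
  ],
)

```text
clock: 38.1
tcp_pos: [0.6721, -0.1042, 0.1458]
orientation: [0.001, 0.734, 0.679, 0.001]
wrist_force: [0.9, 0.1, -2.0]
finger_gap: 0.0126
grip_force: 58.8
```

>>> step_arm(
  deltas=[
    [0,0,0,0,0,0,-1],
    [0,0,0,0,0,0,-1],
    [0,0,0,0,0,0,-1],
  ],
)

```text
clock: 38.4
tcp_pos: [0.6701, -0.1037, 0.1408]
orientation: [-0.001, 0.734, 0.679, -0.001]
wrist_force: [-0.2, -1.1, -2.4]
finger_gap: 0.0129
grip_force: 58.8
```

```bash
python3 - <<'E'
from h import *
weigh(10);st()
E
```

```text
38.85 [ 0.6713 -0.1041  0.1429] gap 0.0123 F [-0.069 -0.092 -1.999 -0.006  0.003  0.008] sd [0.622 0.601 0.482 0.022 0.026 0.032]
38.9 tcp [ 671.4 -104.1  143. ] a 85.6 F [-1.03  0.58 -2.26] gap 0.0127 q [-0.27  0.55  0.19  1.21  0.    1.38]
```

Full, at about 204 g. It goes to pocket 1, near (458,127).

>>> step_arm(
  deltas=[
    [-10,10,30,0,0,8,-1],
    [-18,20,10,0,0,8,-1],
    [-18,20,0,0,0,8,-1],
    [-18,20,0,0,0,8,-1],
    [-18,20,0,0,0,8,-1],
  ],
)

```text
clock: 39.4
tcp_pos: [0.5888, -0.0135, 0.1835]
orientation: [0.0, 0.455, 0.891, 0.0]
wrist_force: [-0.2, -0.3, -2.5]
finger_gap: 0.0124
grip_force: 58.9
```

>>> step_arm(
  deltas=[
    [-18,20,0,0,0,8,-1],
    [-18,20,0,0,0,8,-1],
    [-18,20,0,0,0,8,-1],
    [-18,20,0,0,0,8,-1],
    [-18,20,0,0,0,8,-1],
  ],
)

```text
clock: 39.9
tcp_pos: [0.4987, 0.0866, 0.1835]
orientation: [0.0, 0.123, 0.992, 0.0]
wrist_force: [0.7, 0.5, -2.4]
finger_gap: 0.0127
grip_force: 58.9
```

>>> step_arm(
  deltas=[
    [-18,20,0,0,0,8,-1],
    [-18,20,0,0,0,8,-1],
    [-5,0,-30,0,0,0,-1],
    [0,0,-30,0,0,0,-1],
    [0,0,-30,0,0,0,-1],
  ],
)

```text
clock: 40.4
tcp_pos: [0.4587, 0.1263, 0.093]
orientation: [0.001, -0.014, 1.0, 0.0]
wrist_force: [-0.1, 0.8, -2.0]
finger_gap: 0.0126
grip_force: 59.0
```

>>> step_arm(
  deltas=[
    [0,0,-10,0,0,0,-1],
    [0,0,0,0,0,0,-1],
    [0,0,0,0,0,0,-1],
  ],
)

```text
clock: 40.7
tcp_pos: [0.4593, 0.1259, 0.0842]
orientation: [0.001, -0.014, 1.0, 0.0]
wrist_force: [0.5, 0.4, -1.3]
finger_gap: 0.0124
grip_force: 58.9
```

```bash
cat >> h.py <<'E'
def walls(P,rs,c=(.455,.2243),k=.03):
    Z=P[...,2];X=P[...,0]-c[0]+k*(P[...,1]-c[1]);Y=P[...,1]-c[1]-k*(P[...,0]-c[0])
    for lo,hi in rs:
        q=(Z>.0125)&(Z<.018)&(abs(X)<.04)&(Y>lo)&(Y<hi);print(lo,q.sum(),(np.percentile(Y[q],[3,97])*1000).round(1) if q.sum()>10 else '')
E
python3 - <<'E'
from h import *
st();w,P=held();cv2.imwrite('pics/w11.png',w['image'][:,:,::-1]);tray(P);walls(P,((-.075,-.052),(-.145,-.12)))
E
```

```text
40.7 tcp [459.3 125.9  84.2] a 181.6 F [ 0.51  0.44 -1.29] gap 0.0124 q [ 0.1   0.22 -0.45  0.89  0.    0.07]
tcp [459.3 125.9  84.2] lid pct [[419.3, 96.5, 74.3], [475.2, 154.4, 77.2]] 6918 fin [[429.2, 108.2, 100.3], [488.4, 143.2, 105.5]] lidz 0.0756
handle X [-7.6  6. ] Y [-47.8  49.5] 4771 (array([454., 226.]), array([ 15., 100.]), 2.0, 4771)
-1 -0.18 [-47.8 -42.2] 258
-1 -0.12 [-48.  -42.8] 240
-1 -0.06 [-48.2 -43. ] 243
-1 0.0 [-48.4 -45.6] 222
-1 0.06 [-48.7 -42.3] 291
-1 0.12 [-48.8 -45.1] 112
1 -0.06 [44.6 48.2] 93
1 0.0 [44.1 47.5] 197
1 0.06 [42.9 47.6] 225
-0.075 80 [-63.  -59.9]
-0.145 70 [-137.4 -128.9]
```

View pics/w11.png

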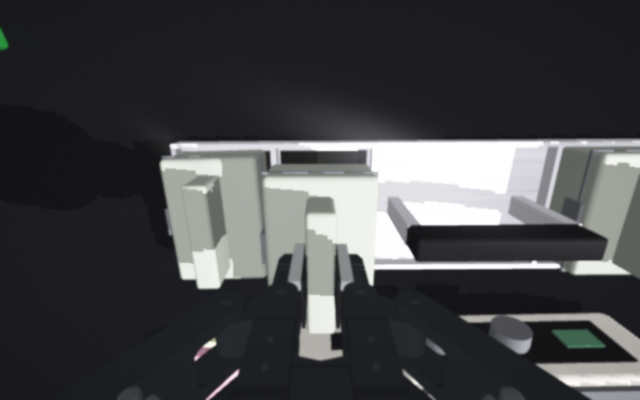

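Pocket 1 is between the divider at (280,155) and the wall at (370,155). I'll correct by (-3,+3) mm, then lower in stages.

>>> step_arm(
  deltas=[
    [-3,3,0,0,0,0,-1],
    [0,0,-10,0,0,0,-1],
    [0,0,-10,0,0,0,-1],
    [0,0,0,0,0,0,-1],
    [0,0,-5,0,0,0,-1],
  ],
)

```text
clock: 41.25
tcp_pos: [0.4554, 0.1289, 0.0579]
orientation: [-0.0, -0.014, 1.0, 0.0]
wrist_force: [0.2, -0.1, -2.6]
finger_gap: 0.0129
grip_force: 59.0
```

>>> step_arm(
  deltas=[
    [0,0,-4,0,0,0,-1],
    [0,0,-3,0,0,0,-1],
    [0,0,0,0,0,0,-1],
    [0,0,0,0,0,0,-1],
  ],
)

```text
clock: 41.65
tcp_pos: [0.4554, 0.1289, 0.0511]
orientation: [-0.0, -0.014, 1.0, 0.0]
wrist_force: [0.1, 0.5, -2.6]
finger_gap: 0.0128
grip_force: 59.0
```

```bash
python3 - <<'E'
from h import *
st();w,P=held()
E
```

```text
41.65 tcp [455.4 128.9  51.1] a 181.6 F [ 0.06  0.49 -2.62] gap 0.0128 q [ 0.11  0.26 -0.51  0.81  0.    0.08]
tcp [455.4 128.9  51.1] lid pct [[415.3, 85.4, 41.2], [476.8, 157.2, 44.1]] 7110 fin [[425.3, 111.0, 67.2], [484.8, 145.9, 72.4]] lidz 0.0425
```

>>> step_arm(
  deltas=[
    [0,0,-1.5,0,0,0,-1],
    [0,0,0,0,0,0,-1],
    [0,0,0,0,0,0,-0.4],
    [0,0,0,0,0,0,-0.4],
    [0,0,10,0,0,0,-0.4],
  ],
)

```text
clock: 42.2
tcp_pos: [0.4544, 0.1288, 0.059]
orientation: [-0.001, -0.014, 1.0, -0.0]
wrist_force: [-0.4, 1.1, -0.6]
finger_gap: 0.0253
grip_force: 0.0
```

>>> step_arm(
  deltas=[
    [0,0,40,0,0,0,-0.4],
    [0,0,45,0,0,-4,0],
    [0,6,35,0,0,-8,0],
    [0,6,30,0,0,-8,0],
    [0,6,30,0,0,-8,0],
  ],
)

```text
clock: 42.7
tcp_pos: [0.4554, 0.1471, 0.2422]
orientation: [0.001, 0.231, 0.973, 0.0]
wrist_force: [-0.1, 1.5, 0.2]
finger_gap: 0.0428
grip_force: 0.0
```

>>> step_arm(
  deltas=[
    [0,6,0,0,0,-8,0],
    [0,6,0,0,0,-8,0],
    [0,6,0,0,0,-8,0],
    [0,6,0,0,0,-8,0],
    [0,6,0,0,0,-8,0],
  ],
)

```text
clock: 43.2
tcp_pos: [0.4553, 0.1772, 0.2405]
orientation: [0.0, 0.55, 0.835, 0.0]
wrist_force: [-0.3, 0.7, -0.1]
finger_gap: 0.0426
grip_force: 0.0
```

>>> step_arm(
  deltas=[
    [0,6,0,0,0,-8,0],
    [0,5,0,0,0,-8,0],
    [0,0,0,0,0,-6,0],
    [0,0,0,0,0,0,0],
    [0,0,0,0,0,0,0],
  ],
)

```text
clock: 43.7
tcp_pos: [0.4554, 0.1879, 0.2401]
orientation: [0.0, 0.696, 0.718, 0.0]
wrist_force: [-0.8, -0.2, 0.0]
finger_gap: 0.0428
grip_force: 0.0
```

```bash
python3 - <<'E'
from h import *
st();w=cam('wrist','w12.png');P=pts(w);np.save('w12.npy',P);tray(P);Z=P[...,2]
q=(Z>.097)&(Z<.107)&(P[...,0]>.53)&(P[...,1]>.15)
print('bar',rect(P,q),(np.percentile(P[q],[2,98],axis=0)*1000).round(1).tolist())
n,l,s_,_=cv2.connectedComponentsWithStats(((Z>.062)&(Z<.07)&(P[...,0]<.52)).astype(np.uint8))
for i in range(1,n):
    if s_[i,4]>100: print('fin',rect(P,l==i),np.nanmedian(Z[l==i]))
t=cam('top','t2.png');P=pts(t);Z=P[...,2];q=(Z>.095)&(Z<.11)&(P[...,0]>.53)&(P[...,0]<.7)&(P[...,1]>.15)&(P[...,1]<.33)
print('topbar',rect(P,q))
E
```

```text
43.7 tcp [455.4 187.9 240.1] a 91.7 F [-0.77 -0.19  0.01] gap 0.0428 q [ 0.23  0.15 -0.14  1.28 -0.    1.77]
handle X [-6.8  6.8] Y [-46.4  50.6] 1463 (array([455., 226.]), array([14., 99.]), 1.9, 1463)
-1 -0.18 [-47.2 -45.3] 30
-1 -0.12 [-47.6 -45.5] 32
-1 -0.06 [-47.7 -42.8] 66
-1 0.0 [-47.8 -44.9] 74
-1 0.06 [-48.2 -43. ] 90
1 -0.18 [45.7 48.7] 50
1 -0.12 [45.4 48.5] 55
1 -0.06 [42.6 48.2] 70
1 0.0 [44.9 48. ] 74
1 0.06 [42.3 47.8] 93
1 0.12 [43.2 47.4] 107
bar (array([624., 240.]), array([121.,  16.]), 2.7, 2566) [[564.2, 230.5, 99.5], [681.1, 249.0, 103.8]]
fin (array([449., 326.]), array([63., 15.]), 1.9, 1228) 0.06709682272062886
fin (array([458., 130.]), array([63., 13.]), 2.4, 713) 0.06713387359797318
fin (array([460.,  59.]), array([63., 15.]), 3.7, 647) 0.0670676769422836
fin (array([ 72., -10.]), array([16., 54.]), 13.8, 266) 0.06544121885320159
topbar (array([630., 235.]), array([109.,  37.]), 14.2, 124)
```

View pics/w12.png

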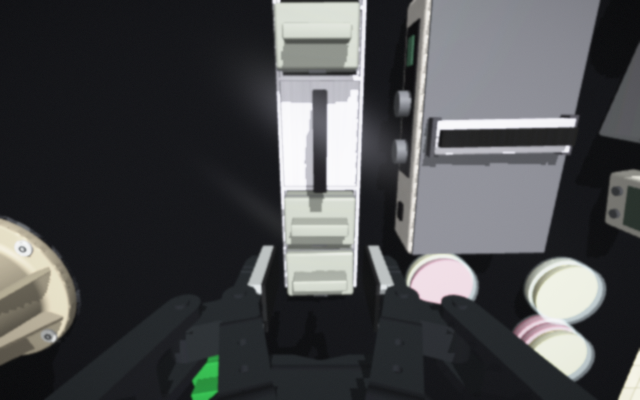

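All three boxes sit in their pockets, with fins at image y≈32, 229 and 273. The handle is at (320,140) and the pivot bar at (505,135). I'll grip the handle 36 mm to the -y side of its centre, at the computed balance point.

>>> step_arm(
  deltas=[
    [0.6,2,-30,0,0,0.1,0],
    [0,0,-45,0,0,0,0],
    [0,0,-45,0,0,0,0],
    [0,0,-40,0,0,0,0],
    [0,0,-20,0,0,0,0],
  ],
  newtons=110,
)

```text
clock: 44.3
tcp_pos: [0.4535, 0.1892, 0.0563]
orientation: [-0.001, 0.696, 0.718, -0.002]
wrist_force: [-0.2, 0.0, -0.1]
finger_gap: 0.0424
grip_force: 0.0
```

>>> step_arm(
  deltas=[
    [0,0,-9,0,0,0,0],
    [0,0,0,0,0,0,0],
    [0,0,0,0,0,0,-1],
    [0,0,0,0,0,0,-1],
    [0,0,0,0,0,0,-1],
  ],
)

```text
clock: 44.8
tcp_pos: [0.4566, 0.1902, 0.0524]
orientation: [0.001, 0.696, 0.718, 0.001]
wrist_force: [-2.4, 1.1, 4.8]
finger_gap: 0.0121
grip_force: 108.0
```

>>> step_arm(
  deltas=[
    [0,0,0,0,0,0,-1],
    [0,0,3,0,0,0,-1],
    [0,0,5,0,0,0,-1],
    [0,0,5,0,0,0,-1],
    [0,0,0,0,0,0,-1],
  ],
)

```text
clock: 45.3
tcp_pos: [0.4564, 0.19, 0.0642]
orientation: [0.0, 0.697, 0.717, 0.0]
wrist_force: [1.1, 0.4, -7.2]
finger_gap: 0.0122
grip_force: 107.5
```

>>> step_arm(
  deltas=[
    [0,0,7,0,0,0,-1],
    [0,0,0,0,0,0,-1],
    [0,0,0,0,0,0,-1],
    [0,0,0,0,0,0,-1],
  ],
)

```text
clock: 45.7
tcp_pos: [0.4559, 0.1899, 0.0705]
orientation: [-0.0, 0.697, 0.717, -0.0]
wrist_force: [-0.0, -0.6, -8.4]
finger_gap: 0.0123
grip_force: 107.8
```

```bash
python3 - <<'E'
from h import *
weigh(24);st();print(get_state()['grip_force'])
P=pts(cam('wrist'));Z=P[...,2]
for lo,hi in((.03,.14),(.28,.4)):
    q=(abs(P[...,0]-.455)<.055)&(P[...,1]>lo)&(P[...,1]<hi)&(Z>.078)&(Z<.1)
    n=q.sum();print(lo,n,np.nanpercentile(Z[q],[50,90]).round(4) if n>20 else '')
E
```

```text
46.85 [0.456  0.1899 0.0706] gap 0.012 F [-2.150e-01  7.600e-02 -8.194e+00  1.800e-02 -3.000e-03  8.000e-03] sd [0.567 0.569 0.575 0.045 0.034 0.03 ]
46.9 tcp [456.  189.9  70.6] a 91.7 F [-0.1  -0.12 -8.31] gap 0.0126 q [ 0.23  0.27 -0.43  0.87 -0.    1.77]
107.80454541329163
0.03 188 [0.0797 0.0813]
0.28 0
```

Total load is about 836 g, and the moment puts the balance point within about 2 mm of the grip. Next, check that it hangs level.

```bash
python3 - <<'E'
from h import *
w=cam('wrist','w13.png');P=pts(w);Z=P[...,2]
q=(abs(P[...,0]-.455)<.046)&(Z>.015)&(Z<.12)&(P[...,1]<.44)&(P[...,1]>.02)
for y in np.arange(.03,.44,.015):
    k=q&(abs(P[...,1]-y)<.004)
    if k.sum()>30:print(round(y,3),k.sum(),(np.percentile(Z[k],[5,50,95])*1000).round(1))
E
```

```text
0.135 1283 [59.3 70.1 80.1]
0.15 66 [23.7 33.  60.2]
0.165 985 [22.9 28.5 50.3]
0.18 1704 [ 22.7  24.  108.3]
0.195 3248 [ 22.9  90.7 117.3]
0.21 1936 [22.7 24.1 99. ]
0.225 2113 [22.6 24.1 99.1]
0.24 2354 [22.6 24.1 99.1]
0.255 2537 [22.7 24.2 99.1]
0.27 2793 [22.6 24.1 99.2]
0.285 2989 [22.5 24.  34. ]
0.3 4481 [32.1 59.2 60.5]
0.315 69 [32.4 33.6 34.9]
```

View pics/w13.png

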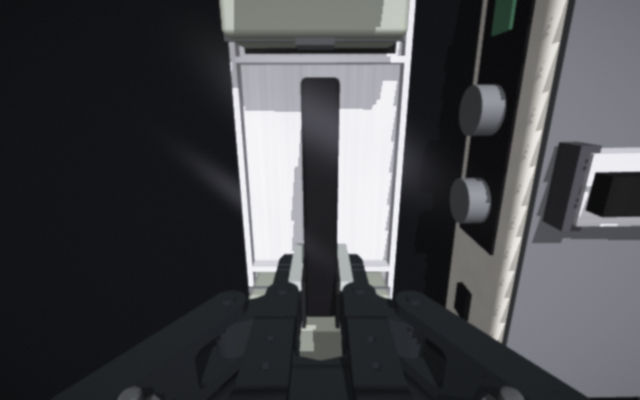

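It hangs level: the tray floor reads 24.1 mm all along its visible length. Lift and carry it gently to the pivot at (623,240).

>>> step_arm(
  deltas=[
    [0,0,15,0,0,0,-1],
    [0,0,25,0,0,0,-1],
    [0,0,30,0,0,0,-1],
    [0,0,30,0,0,0,-1],
    [0,0,15,0,0,0,-1],
  ],
)

```text
clock: 47.5
tcp_pos: [0.4572, 0.1902, 0.1884]
orientation: [0.001, 0.697, 0.717, 0.002]
wrist_force: [1.3, -0.4, -8.3]
finger_gap: 0.0121
grip_force: 108.3
```

>>> step_arm(
  deltas=[
    [8,2,0,0,0,0.2,-1],
    [18,5.5,0,0,0,0.2,-1],
    [20,6,0,0,0,0.2,-1],
    [20,6,0,0,0,0.2,-1],
    [20,6,0,0,0,0,-1],
  ],
)

```text
clock: 48.0
tcp_pos: [0.5426, 0.2155, 0.1836]
orientation: [-0.001, 0.692, 0.722, -0.001]
wrist_force: [0.1, 0.1, -7.6]
finger_gap: 0.012
grip_force: 108.4
```

>>> step_arm(
  deltas=[
    [20,6,0,0,0,0,-1],
    [20,6,0,0,0,0,-1],
    [20,6,0,0,0,0,-1],
    [14,5,0,0,0,0,-1],
    [7,3,0,0,0,0,-1],
  ],
)

```text
clock: 48.5
tcp_pos: [0.6241, 0.2416, 0.1828]
orientation: [-0.001, 0.692, 0.722, -0.001]
wrist_force: [-0.7, 0.0, -8.8]
finger_gap: 0.0122
grip_force: 108.4
```

>>> step_arm(
  deltas=[
    [0,0,0,0,0,0,-1],
    [0,0,0,0,0,0,-1],
    [0,0,0,0,0,0,-1],
    [0,0,0,0,0,0,-1],
  ],
)

```text
clock: 48.9
tcp_pos: [0.6224, 0.2413, 0.1858]
orientation: [-0.0, 0.692, 0.722, -0.0]
wrist_force: [-0.7, -0.2, -8.5]
finger_gap: 0.0121
grip_force: 108.4
```

```bash
python3 - <<'E'
from h import *
weigh(24);s=st();t=s['tcp_pos'];P=pts(cam('wrist'));Z=P[...,2]
q=(abs(P[...,0]-t[0])<.04)&(Z<t[2]-.04)&(Z>t[2]-.055)
for y in np.arange(t[1]-.02,t[1]+.1,.02):
    k=q&(abs(P[...,1]-y)<.004)
    if k.sum()>30:print(round(y,3),k.sum(),(np.percentile(Z[k],[50])*1000).round(1))
h=(Z>t[2]+.026)&(Z<t[2]+.031)&(P[...,1]>t[1]+.015)&(abs(P[...,0]-t[0])<.02);print('handle',rect(P,h))
E
```

```text
50.05 [0.623  0.2414 0.1856] gap 0.0124 F [ 1.170e-01  1.250e-01 -8.054e+00  4.000e-03 -1.700e-02 -0.000e+00] sd [0.386 0.496 0.561 0.052 0.019 0.023]
50.1 tcp [623.  241.4 185.6] a 92.5 F [ 0.11 -0.26 -8.35] gap 0.0121 q [ 0.25  0.51  0.23  1.29 -0.    1.78]
0.221 600 [138.5]
0.241 975 [138.5]
0.261 1068 [138.5]
0.281 1160 [138.5]
0.301 1295 [138.5]
0.321 1420 [138.5]
handle (array([622., 292.]), array([14., 71.]), 2.6, 6501)
```

Level, with the moment near zero. Lower onto the bar; contact is expected at TCP z≈154 mm.

>>> step_arm(
  deltas=[
    [0,0,-8,0,0,0,-1],
    [0,0,-10,0,0,0,-1],
    [0,0,-8,0,0,0,-1],
    [0,0,-3,0,0,0,-1],
    [0,0,0,0,0,0,-1],
  ],
)

```text
clock: 50.65
tcp_pos: [0.6224, 0.2413, 0.1556]
orientation: [-0.0, 0.692, 0.722, -0.001]
wrist_force: [-0.4, 0.2, -8.4]
finger_gap: 0.012
grip_force: 108.4
```

>>> step_arm(
  deltas=[
    [0,0,-1,0,0,0,-1],
    [0,0,-1,0,0,0,-1],
    [0,0,0,0,0,0,-1],
    [0,0,0,0,0,0,-1],
  ],
)

```text
clock: 51.05
tcp_pos: [0.6231, 0.2414, 0.1548]
orientation: [0.0, 0.692, 0.722, 0.0]
wrist_force: [-0.2, -0.2, -7.5]
finger_gap: 0.0119
grip_force: 108.4
```

```bash
python3 - <<'E'
from h import *
weigh(6);st()
E
```

```text
51.3 [0.6231 0.2414 0.1547] gap 0.0119 F [ 3.050e-01 -2.440e-01 -8.228e+00 -7.000e-03 -1.700e-02 -1.300e-02] sd [0.424 0.196 0.459 0.034 0.032 0.027]
51.35 tcp [623.  241.4 154.7] a 92.5 F [-0.06  0.37 -8.  ] gap 0.0125 q [ 0.25  0.52  0.18  1.22 -0.    1.78]
```

>>> step_arm(
  deltas=[
    [0,0,-1,0,0,0,-1],
    [0,0,-0.5,0,0,0,-1],
    [0,0,0,0,0,0,-1],
    [0,0,0,0,0,0,-1],
  ],
)

```text
clock: 51.75
tcp_pos: [0.6232, 0.2415, 0.1545]
orientation: [0.0, 0.692, 0.722, 0.001]
wrist_force: [-3.6, -1.1, 3.6]
finger_gap: 0.0122
grip_force: 110.1
```

```bash
python3 - <<'E'
from h import *
weigh(6);st()
E
```

```text
52.0 [0.6232 0.2415 0.1544] gap 0.012 F [-3.733 -1.118  5.293 -0.264  0.875 -0.018] sd [0.483 0.501 0.972 0.021 0.059 0.034]
52.05 tcp [623.2 241.5 154.4] a 92.5 F [-3.73 -0.47  6.76] gap 0.0122 q [ 0.25  0.52  0.18  1.22 -0.    1.78]
```

Contact is made. I'll relieve the pressing force slightly, open the fingers a little and check it stays level.

>>> step_arm(
  deltas=[
    [0,0,0.6,0,0,0,-1],
    [0,0,0,0,0,0,-1],
    [0,0,0,0,0,0,-0.5],
    [0,0,0,0,0,0,-0.5],
    [0,0,0,0,0,0,-0.5],
  ],
  newtons=20,
)

```text
clock: 52.55
tcp_pos: [0.6235, 0.2415, 0.1535]
orientation: [0.0, 0.692, 0.722, 0.0]
wrist_force: [0.1, -0.0, 0.5]
finger_gap: 0.0213
grip_force: 0.0
```

>>> step_arm(
  deltas=[
    [0,0,0,0,0,0,-0.5],
    [0,0,0,0,0,0,-0.5],
    [0,0,0,0,0,0,-0.5],
    [0,0,0,0,0,0,-0.5],
    [0,0,0,0,0,0,-0.5],
  ],
)

```text
clock: 53.05
tcp_pos: [0.623, 0.2414, 0.1537]
orientation: [0.0, 0.692, 0.722, 0.0]
wrist_force: [0.1, 0.1, 0.0]
finger_gap: 0.021
grip_force: 0.0
```

```bash
cat >> h.py <<'E'
def level():
    s=st();P=pts(cam('wrist'));Z=P[...,2]
    for y in np.arange(.22,.34,.02):
        k=(abs(P[...,0]-.622)<.04)&(abs(P[...,1]-y)<.004)&(Z<.125)&(Z>.09)
        if k.sum()>30:print(round(y,3),k.sum(),(np.percentile(Z[k],[50])*1000).round(1))
E
python3 -c "
from h import *
level()"
```

```text
53.05 tcp [623.  241.4 153.7] a 92.5 F [0.06 0.07 0.05] gap 0.021 q [ 0.25  0.52  0.18  1.22 -0.    1.78]
0.22 452 [107.5]
0.24 960 [107.3]
0.26 1081 [107.3]
0.28 1158 [107.4]
0.3 1291 [107.3]
0.32 1426 [107.3]
0.34 2449 [113.7]
```

Level with the fingers free. Withdraw straight up, then take a final look.

>>> step_arm(
  deltas=[
    [0,0,0,0,0,0,-0.3],
    [0,0,10,0,0,0,-0.3],
    [0,0,20,0,0,0,-0.3],
    [0,0,40,0,0,0,-0.3],
    [0,0,40,0,0,0,-0.3],
  ],
)

```text
clock: 53.6
tcp_pos: [0.6224, 0.2412, 0.265]
orientation: [-0.0, 0.692, 0.722, -0.0]
wrist_force: [0.5, 0.8, 0.2]
finger_gap: 0.0299
grip_force: 0.0
```

>>> step_arm(
  deltas=[
    [-10,-30,30,0,0,0,0],
    [-20,-40,0,0,0,0,0],
    [-20,-40,0,0,0,0,0],
    [-20,-40,0,0,0,0,0],
    [-20,-40,0,0,0,0,0],
  ],
)

```text
clock: 54.1
tcp_pos: [0.5321, 0.0501, 0.2948]
orientation: [0.001, 0.691, 0.723, 0.001]
wrist_force: [1.0, -1.6, -0.0]
finger_gap: 0.0427
grip_force: 0.0
```

>>> step_arm(
  deltas=[
    [-20,-40,0,0,0,0,0],
    [-20,-40,0,0,0,0,0],
    [-20,-40,0,0,0,0,0],
    [0,0,0,0,0,0,0],
    [0,0,0,0,0,0,0],
  ],
)

```text
clock: 54.6
tcp_pos: [0.4728, -0.0696, 0.2948]
orientation: [0.001, 0.693, 0.721, 0.001]
wrist_force: [-0.6, 0.6, 1.0]
finger_gap: 0.0426
grip_force: 0.0
```

```bash
python3 - <<'E'
from h import *
st();c=cam('side');im=c['image'][:,:,::-1]
P=pts(cam('top'));Z=P[...,2]
q=(Z>.145)&(Z<.185)&(P[...,0]>.55)&(P[...,0]<.7)&(P[...,1]>0)&(P[...,1]<.5)
n,l,s_,_=cv2.connectedComponentsWithStats(q.astype(np.uint8))
for i in range(1,n):
    if s_[i,4]>15:print(rect(P,l==i),np.nanpercentile(Z[l==i],[10,50,90]).round(3))
cv2.imwrite('pics/end.png',cv2.resize(im[110:320,120:420],None,fx=2.6,fy=2.6))
E
```

```text
54.6 tcp [472.8 -69.6 294.8] a 92.3 F [-0.61  0.57  0.97] gap 0.0426 q [-0.31  0.11 -0.06  1.4   0.    1.22]
(array([625., 113.]), array([44., 80.]), 88.0, 127) [0.146 0.164 0.172]
(array([622., 179.]), array([80., 57.]), 18.5, 142) [0.146 0.161 0.17 ]
(array([618., 378.]), array([52., 75.]), 70.8, 144) [0.146 0.162 0.172]
(array([620., 277.]), array([16., 99.]), 3.0, 127) [0.161 0.179 0.183]
```

View pics/end.png

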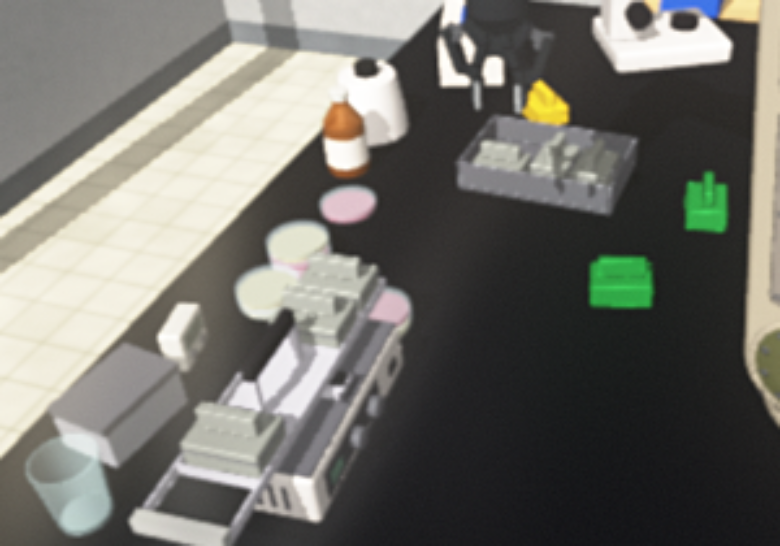

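The tray lies level on the rocker with three boxes, fin heights match at both ends, and three boxes stand upright in the basin at (550,155). Handing in.

```bash
python3 -c "
from workcell import *
print(hand_in())"
```

```text
the job is handed in; nothing more can be done
None
```

Job handed in at about 55 s: the three full boxes are in tray pockets 1, 2 and 3, the three empty ones stand upright in the basin, and the loaded tray stayed level on the pivot bar by itself; my first try at pocket 4 pressed its box on the steel bar (peak wrist force about 66 N), so I used pocket 2 instead.

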